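# Fix the reel to the hand winder's shaft

### The arm

A 6-joint arm with a two-finger parallel gripper is mounted at the origin on a cart in front of the work surface, level with it; the furniture and walls round the work are solid. World frame = base frame: x ahead of the robot, y to its left, z up, the work surface at z = 0. Lengths are in mm, angles in rad, forces in N, time in s.
With the tool pointing down it reaches from about 200 to 875 mm from the base axis. Payload 3.4 kg.
Tool frame: the origin (TCP) lies on the centre line of the jaws, within the pads' length; the fingertips stand 25 mm ahead of it and the grasp point (between the pads) lies 6 mm ahead of it; y points along the fingers, z is the direction in which the jaws open and shut, and the axes are right-handed (so a half turn about y gives the same grasp; the last joint's range is limited). The gripper opens to 94 mm and grips with 3 to 60 N. Pads are 16 mm wide; open, the fingers measure 119 mm over their backs; the gripper's body (75 mm by 177 mm) begins 78 mm behind the grasp point.
Start: joints at [-1.337, 0.276, 1.505, -0, 1.361, -0.121], TCP at [199.758, -539.224, 201.493] pointing down, gripper open.
Joint ranges: [-2.89, 2.89], [-0.75, 2.08], [0.22, 2.7], [-1.18, 4.32], [0.11, 2.71], [-2.7, 2.7]. Speed limits (rad/s): [2.57, 2.57, 3.14, 3.14, 3.14, 3.14].

### API

Orientations are given as a unit quaternion [x, y, z, w].
In Python, from bench import ctrl, imaging gives the robot as it stands.
- The arm moves only by the shell command python3 -m crank 'ROWS' [FORCE]. ROWS is JSON, a list that holds one entry, the list of rows, each a list of 7 numbers: the shift along the tool's x, y, z in mm, then the turn, a rotation vector about the tool's x, y, z in degrees, then the finger opening in mm, from 0 to 94. A call has 1 to 8 rows; each row shifts and turns the commanded pose from where the row before left it, along the tool's axes as they then stand; what a row does not reach is not made up. A row lasts 1/12 s, in which the tool goes at most 41.7 mm and 7.16 degrees, less where a joint would pass 70% of its speed; a pose out of reach is approached as far as the arm can. A call with a gripper value outside its range is refused whole. The fingers move at their own pace and stop on an object; FORCE is the grip in N (left out, the last holds). Time passes only in rows, so rows that do not move let the fingers close. It gives the time, the measured TCP pose, the force and the opening at its end, in the units of the state.
- ctrl.get_state(): the state, without advancing time (a new reading comes with each control period).
- imaging.snapshot(name): name is "scene" or "top"; returns a dict with "frame" (400x640x3 uint8, blue, green, red), "fx", "fy", "cx", "cy" (pixels), "eye" and "attitude" of the camera in the world. Camera axes: x right, y down, z forward; pixel columns grow to the right and rows downward; lengths in mm; the calibration is good to about 2 mm. A picture is of the moment at which its call begins. There is no depth.
- ctrl.job_done(): hands the job in, once; it reports no verdict.
The state is a dict: "time_s": time; "joint_positions": joint angles; "joint_vel": joint speeds; "tau": joint torques, N m; "ee_pos": TCP position; "ee_rot": TCP orientation; "ft_force": force on the tool from outside, world axes, zero at the start; "moment": the same for the moment, N m; "grip_width": opening from 0.0 (shut) to 1.0 (fully open).
Only numpy, scipy, OpenCV 4.12 (cv2) and the standard library are available. Lean on these libraries where they do the work, as an engineer would, in place of code of your own. Each camera call takes 0.05 s, during which the arm holds its last target.

### The job

The reel has been slid onto the shaft of the hand winder. Turn the crank until the flat of the shaft squarely faces the setscrew in the reel's hub, then take the T-handle hex key that fits from the rack, tighten the setscrew firmly down onto the flat with it, and hang the key back in its own hole in the rack. Leave the other key and the things lying about where they are.

Things in the scene. Friction and masses are not known exactly. Their poses are not given: they have to be found in the camera images.
- winder: Hand winder, grey base plate 150x262x12 mm with two bearing plates; fixed. Origin on the bench under the middle of the shaft; z up, y along the level shaft (its axis 125 mm above the bench); -x is the front, towards the robot. Setscrew and hub at y = -18 mm, reel (flanges 150 mm wide) from y = 4 to 80 mm, crank arm at y = -119 mm, bearing plates at y = -95 and 105 mm.
- crankshaft (a joint): Angle of shaft and crank (rad). Steel shaft 30 mm thick, one flat 12 mm wide along its whole length, on the crank arm's side. Flat and arm point along (-sin, 0, cos) of this value in winder axes: 0 up, positive leaning to the front. The flat faces the setscrew when this equals reel. Drag 0.13 N m, stays where left; locked once the setscrew is tight.
- reel (a joint): Angle of the reel and its hub (rad): the lean of the setscrew's axis from vertical to the winder's front; the setscrew points outward along (-sin, 0, cos) of this value in winder axes. A brake shoe at the rear (3 N m) holds the reel; it is not to be turned.
- setscrew (a joint): Turn of the setscrew (rad); clockwise seen from outside the hub is positive and tightens. Starts between -0.15 and 0. Coarse thread, 1.9 mm inward per rad; its rounded end meets the flat at about 0.78 and is tight at 0.9 to 1.05 (if the flat does not face it, it meets the round at 0.1 and jams before 0.7). Takes 0.1 N m to turn, then 0.3 or more; the key has some 0.15 rad of play in the socket.
- handle_mid (a point): Middle of the crank's grip, a freely revolving black sleeve 24 mm thick and 70 mm long, lying along the winder's y axis, 80 mm from the shaft axis at winder y = -161 mm, just outboard of the crank arm. Its axes are those of the shaft (y along the shaft, z along the crank arm).
- shaft_flat (a point): Middle of the flat of the shaft in the plane of the setscrew; z is the outward direction of the flat, y lies along the shaft.
- flat_seat (a point): Place on the reel's hub, straight under the setscrew, 13.7 mm from the shaft axis, where the middle of the flat must lie; z points outward along the setscrew, y along the shaft.
- screw_socket (a point): Centre of the mouth of the setscrew's hexagon socket, on the screw's outer face (22 mm wide, in a round boss of 40 mm on the hub), 46 mm from the shaft axis at setscrew value 0. Socket 12.8 mm across flats, 15 mm deep. z points out of the socket along the screw axis; x points to a corner of the hexagon; turns with the screw.
- key_rack: Dark steel rack, fixed: top plate 66x186 mm, its top 125 mm above the bench, on two end plates, with two through holes of 19 mm at y = -47 and +47 mm, nothing below them. Origin on the bench under its middle, z up, y along the row of holes. Each key hangs in a hole by its collar.
- key_large: T-handle hex key that fits: hexagon rod 12 mm across flats, 115 mm long below the collar, tip bevelled; collar 31 mm wide, 6 mm thick; above it a T-shaped grip 18 mm thick with flat sides: stem 34 mm wide, crossbar 100 mm (along x), 24 mm high, centre 36 mm above the collar's underside (origin, on rack). z up to the crossbar; hexagon corners on +x and -x. 0.18 kg, mostly grip. Either hole.
- key_large_tip (a point): Tip of the large key's rod, 115 mm below the collar's underside; axes as the key.
- key_large_bar (a point): Centre of the large key's crossbar (100 mm along x, 18 mm thick along y, 24 mm high); axes as the key.
- key_small: A like key that is too small: 8 mm across flats, rod 95 mm, crossbar 72 mm long and 14 mm thick; hangs in the other hole, 94 mm away. Leave it alone.
- flux_bottle: Bystander: white dispensing bottle, 44 mm across, 140 mm high, behind to the right; leave it where it is.
- grey_box: Bystander: shallow grey tray 58x86 mm, 16 mm high, in front of the winder; leave it where it is.
- camera_back_08: Bystander: white camera back shell with boards, 127x74x32 mm, in front of the crank; leave it where it is.
There are look-alikes about, which are no part of the job. What is shaped like the key_large but blue is not meant.

How it is judged (in metres and radians):
On the way, in this order (a step that is already met when the one before it is completed fails the run):
1. the flat of the shaft faces the setscrew (within 11 degrees) while the screw is still loose (distance between shaft_flat and flat_seat below 0.0026 m and value of joint setscrew below 0.25 rad), for 0.2 s.
2. the large key's tip is at least 9 mm deep in the setscrew's socket (z of key_large_tip in the frame of screw_socket below -0.009 m and angle between the z axis of key_large and the z axis of screw_socket, either way round below 0.2 rad and distance between key_large_tip and screw_socket below 0.018 m), for 0.1 s.
3. the setscrew has been screwed down onto the flat with the key in its socket (value of joint setscrew above 0.83 rad and z of key_large_tip in the frame of screw_socket below -0.009 m and angle between the z axis of key_large and the z axis of screw_socket, either way round below 0.2 rad and distance between shaft_flat and flat_seat below 0.0026 m), for 0.1 s.
At the end, for the whole second after the job is handed in: Setscrew turned past 0.83 rad, which presses it on the flat; middle of the flat within 2.2 mm (9 degrees) of the seat under the screw; the large key released and at rest in the rack hole it came from, within 12 mm of its first place and under 0.1 rad off upright (distance between shaft_flat and flat_seat below 0.0022 m and value of joint setscrew above 0.83 rad and distance of key_large from where it was at the start of the episode below 0.012 m and angle between key_large's own z axis and vertical below 0.1 rad and linear speed of key_large below 0.02 m/s); the robot touches nothing.
It fails at once if the small key is taken out or knocked (moved more than 25 mm) (distance of key_small from where it was at the start of the episode above 0.025 m).
It fails at once if a bystander is pushed more than 30 mm (distance of any of flux_bottle, grey_box, camera_back_08 from where it was at the start of the episode above 0.03 m).
It also fails if it takes over 64 s, if anything falls off the work surface, if the arm or the gripper's body presses on something with over 40 N, if the wrist force passes 120 N, or if a joint passes its speed limit or range.

## Working session

There is one attempt and no reset: what is moved stays moved. The work goes in short steps, Python scripts to look and compute and a shell command to move; the robot and the scene stay as the last step left them, time stands still between calls to the robot, and variables do not carry over. Pictures are saved under pics/ and viewed, and the job is handed in when it is done.

```bash
ls -la; mkdir -p pics; python3 - <<'E'
from bench import ctrl, imaging
import cv2
s=ctrl.get_state()
for k,v in s.items(): print(k,v)
for n in("scene","top"):
    d=imaging.snapshot(n); cv2.imwrite(f"pics/{n}0.png",d["frame"])
    print({k:v for k,v in d.items() if k!="frame"})
E
```

```text
total 12
drwxr-xr-x  3 agent agent 4096 Dec  7 15:28 .
drwxr-xr-x 23 root  root  4096 Dec  7 15:28 ..
drwxr-xr-x  2 agent agent 4096 Dec  7 15:28 pics
time_s 0.0
joint_positions [-1.33700773e+00  2.76553367e-01  1.50608155e+00 -3.92872086e-05
  1.36068274e+00 -1.20973352e-01]
joint_vel [-5.64617525e-04 -6.91228585e-04  7.99413394e-05 -1.25646481e-03
 -5.83796097e-04 -8.29236761e-04]
tau [-6.80472967e-04 -4.04578793e+01 -2.37228602e+01  7.03318021e-02
  3.47022491e-02 -1.28104348e-04]
ee_pos [ 199.60205176 -538.65419059  200.64903272]
ee_rot [-0.12482135  0.69661908 -0.69540279  0.12472546]
ft_force [ 0.3552674   0.88446079 -0.08773979]
moment [-0.046199    0.02625178  0.01121007]
grip_width 1.0019988550708618
{'fx': 373.6326111525764, 'fy': 373.6326111525764, 'cx': 321.1654568686754, 'cy': 203.39142306551355, 'eye': array([ 26.74279671, 407.23607297, 849.61018837]), 'attitude': array([-0.48771881,  0.79906916, -0.30499872,  0.17491318])}
{'fx': 490.0317540655862, 'fy': 490.0317540655862, 'cx': 319.4208873030502, 'cy': 195.920533509529, 'eye': array([ 373.51416644,  118.59709445, 1476.5020019 ]), 'attitude': array([ 0.71104813, -0.6992124 ,  0.05429591, -0.05064114])}
```

```bash
cat > h.py <<'E'
import numpy as np, cv2
from scipy.spatial.transform import Rotation as R
from bench import ctrl, imaging
def snap(n,fn=None):
    d=imaging.snapshot(n)
    if fn: cv2.imwrite(fn,d["frame"])
    return d
def crop(img,x0,y0,x1,y1,fn,s):
    cv2.imwrite(fn,cv2.resize(img[y0:y1,x0:x1],None,fx=s,fy=s,interpolation=cv2.INTER_CUBIC))
def ray(d,u,v):
    r=R.from_quat(d["attitude"]).apply([(u-d["cx"])/d["fx"],(v-d["cy"])/d["fy"],1.0])
    return np.array(d["eye"]),r/np.linalg.norm(r)
def plane(d,u,v,z):
    e,r=ray(d,u,v); return e+r*(z-e[2])/r[2]
def tri(d1,p1,d2,p2):
    e1,r1=ray(d1,*p1);e2,r2=ray(d2,*p2)
    A=np.c_[r1,-r2]; t=np.linalg.lstsq(A,e2-e1,rcond=None)[0]
    a=e1+r1*t[0];b=e2+r2*t[1]; return (a+b)/2,np.linalg.norm(a-b)
def proj(d,P):
    q=R.from_quat(d["attitude"]).inv().apply(np.atleast_2d(P)-d["eye"])
    return np.c_[d["fx"]*q[:,0]/q[:,2]+d["cx"],d["fy"]*q[:,1]/q[:,2]+d["cy"]]
CAL={}
class D(dict): pass
def cal(n):
    c=dict(scene=dict(fx=373.6326111525764,fy=373.6326111525764,cx=321.1654568686754,cy=203.39142306551355,eye=np.array([26.74279671,407.23607297,849.61018837]),attitude=np.array([-0.48771881,0.79906916,-0.30499872,0.17491318])),
     top=dict(fx=490.0317540655862,fy=490.0317540655862,cx=319.4208873030502,cy=195.920533509529,eye=np.array([373.51416644,118.59709445,1476.5020019]),attitude=np.array([0.71104813,-0.6992124,0.05429591,-0.05064114])))
    return c[n]
E
python3 - <<'E'
from h import *
s=cv2.imread("pics/scene0.png");t=cv2.imread("pics/top0.png")
crop(s,290,140,450,260,"pics/c1.png",5)
crop(t,290,150,450,270,"pics/c2.png",5)
crop(s,190,200,310,330,"pics/c3.png",4)
crop(t,180,180,330,310,"pics/c4.png",4)
E
cat >> h.py <<'E'
def T(x,y): return (290+x/5-.4,150+y/5-.4)   # c2 crop
def S(x,y): return (290+x/5-.4,140+y/5-.4)   # c1 crop
E
python3 - <<'E'
from h import *
t=cal("top");s=cal("scene")
print("plate top"); P=[plane(t,*T(*p),12) for p in [(117,122),(551,122),(555,368),(121,370)]]
for p in P:print(p.round(1))
print("c",np.mean(P,0).round(1))
Q=[plane(s,*S(*p),12) for p in [(50,375),(563,382),(173,562)]]
for p in Q:print("scene",p.round(1))
H=[plane(t,*T(*p),12) for p in [(147,146),(526,143),(530,340),(147,342)]]
for p in H:print("hole",p.round(1))
for a,b in [((85,375),0),((530,370),1),((185,525),3)]:
    print("hole scene",plane(s,*S(*a),12).round(1),H[b].round(1))
def tr(n,a,b): p,e=tri(t,T(*a),s,S(*b)); print(n,p.round(1),e.round(1))
tr("socket",(402,244),(390,207))
tr("boss",(402,243),(390,211))
tr("gripend outer",(733,350),(722,190))
tr("gripend inner",(590,350),(607,240))
tr("oil L",(175,205),(161,265)); tr("oil R",(541,204),(485,139))
E
```

```text
plate top
[659.8 133.4  12. ]
[ 664.4 -130.9   12. ]
[ 514.2 -132.1   12. ]
[508.6 128.3  12. ]
c [ 5.868e+02 -3.000e-01  1.200e+01]
scene [658.7 130.6  12. ]
scene [ 519.8 -133.3   12. ]
scene [512.1 127.4  12. ]
hole [645.3 114.9  12. ]
hole [ 651.2 -115.5   12. ]
hole [ 530.8 -117.2   12. ]
hole [525.7 113.   12. ]
hole scene [649.5 112.4  12. ] [645.3 114.9  12. ]
hole scene [ 536.  -121.3   12. ] [ 651.2 -115.5   12. ]
hole scene [530.4 110.4  12. ] [525.7 113.   12. ]
socket [565.5 -23.4 165.1] 0.4
boss [566.4 -24.1 161.1] 0.3
gripend outer [ 514.1 -206.9  141.3] 2.1
gripend inner [ 512.6 -128.8  140.4] 1.4
oil L [585.2  99.6 161.7] 0.1
oil R [589.5 -99.5 160.7] 0.5
```

```bash
cat >> h.py <<'E'
def st():
    s=ctrl.get_state(); p=np.array(s["ee_pos"]);r=R.from_quat(s["ee_rot"]); return s,p,r
def plan(pos,Rm,s=None):
    """rotation & shift from present pose to the target, tool axes, with rotvec deg; constant per-row twist for n rows"""
    s,p,r=st()
    rel=r.inv()*R.from_matrix(Rm); rv=np.degrees(rel.as_rotvec())
    d=r.inv().apply(np.array(pos)-p)
    print("tool shift(start axes)",d.round(1),"dist",np.linalg.norm(d).round(1),"rotvec deg",rv.round(1),np.linalg.norm(rv).round(1))
def rep():
    s,p,r=st(); m=r.as_matrix()
    print("t",round(s["time_s"],2),"p",p.round(1),"x",m[:,0].round(3),"y",m[:,1].round(3),"z",m[:,2].round(3),"q",np.round(s["joint_positions"],3),"F",np.round(s["ft_force"],1),"M",np.round(s["moment"],2),"g",round(s["grip_width"]*94,1))
E
python3 - <<'E'
from h import *
rep()
yaw=0.0216
ax=np.array([np.cos(yaw),np.sin(yaw),0]); 
# tool y down, z along +-ax
for sg in(1,-1):
    z=sg*ax; y=np.array([0,0,-1.]); x=np.cross(y,z)
    plan([513.4,-168,230],np.c_[x,y,z])
E
```

```text
t 0.1 p [ 199.6 -538.7  200.7] x [-0.938 -0.347 -0.   ] y [-0.     0.002 -1.   ] z [ 0.347 -0.938 -0.002] q [-1.337  0.277  1.506 -0.     1.361 -0.121] F [ 0.2  0.2 -0.3] M [-0.02 -0.   -0.03] g 93.8
tool shift(start axes) [-423.   -28.8 -238.7] dist 486.6 rotvec deg [  0.1 -70.9  -0.1] 70.9
tool shift(start axes) [-423.   -28.8 -238.7] dist 486.6 rotvec deg [1.000e-01 1.091e+02 1.000e-01] 109.1
```

```bash
python3 -m crank '[[[-35,-2.4,-20,0,0,0,94],[-35,-2.4,-20,0,0,0,94],[-35,-2.4,-20,0,0,0,94],[-35,-2.4,-20,0,0,0,94],[-35,-2.4,-20,0,0,0,94],[-35,-2.4,-20,0,0,0,94]]]' 30; python3 -m crank '[[[-35,-2.4,-20,0,0,0,94],[-35,-2.4,-20,0,0,0,94],[-35,-2.4,-20,0,0,0,94],[-35,-2.4,-20,0,0,0,60],[0,0,0,0,-7,0,60],[0,0,0,0,-7,0,60],[0,0,0,0,-7,0,60],[0,0,0,0,-7,0,60]]]'; python3 -m crank '[[[0,0,0,0,-7,0,60],[0,0,0,0,-7,0,60],[0,0,0,0,-7,0,60],[0,0,0,0,-7,0,60],[0,0,0,0,-7,0,60],[0,0,0,0,-7,0,60],[0,0,0,0,0,0,60]]]'; python3 - <<'E'
from h import *
rep()
yaw=0.0216
z=np.array([np.cos(yaw),np.sin(yaw),0]);y=np.array([0,0,-1.]); x=np.cross(y,z)
plan([513.4,-168,147],np.c_[x,y,z])
snap("scene","pics/s1.png");snap("top","pics/t1.png")
E
```

```text
time_s: 0.6
ee_pos: [355.6, -351.9, 215.7]
ee_rot: [-0.125, 0.696, -0.696, 0.125]
ft_force: [0.5, -0.6, 0.2]
grip_width: 1.006
time_s: 1.27
ee_pos: [458.5, -229.3, 225.0]
ee_rot: [-0.292, 0.644, -0.644, 0.292]
ft_force: [0.1, -1.0, 0.5]
grip_width: 0.684
time_s: 1.85
ee_pos: [458.2, -229.9, 225.0]
ee_rot: [0.502, -0.498, 0.498, -0.502]
ft_force: [-0.0, 0.2, -0.6]
grip_width: 0.637
t 1.85 p [ 458.2 -229.9  225. ] x [ 0.008 -1.    -0.   ] y [-0.001  0.    -1.   ] z [ 1.     0.008 -0.001] q [-0.601  0.169  1.59  -0.     1.383 -0.608] F [-0.   0.2 -0.6] M [ 0.   -0.07 -0.02] g 59.9
tool shift(start axes) [-61.5  78.   55.8] dist 113.9 rotvec deg [ 0.  -0.8 -0. ] 0.8
```

```bash
python3 -m crank '[[[-31,0,28,0,-0.4,0,60],[-31,0,28,0,-0.4,0,60],[0,20,0,0,0,0,60],[0,20,0,0,0,0,60],[0,20,0,0,0,0,60],[0,18,0,0,0,0,60],[0,0,0,0,0,0,60]]]' 30; python3 - <<'E'
from h import *
rep()
snap("scene","pics/s2.png");d=snap("top","pics/t2.png")
crop(d["frame"],290,150,450,270,"pics/t2c.png",5)
E
```

```text
time_s: 2.53
ee_pos: [511.2, -166.3, 143.9]
ee_rot: [0.505, -0.498, 0.493, -0.503]
ft_force: [-1.0, -0.0, 0.2]
grip_width: 0.639
t 2.53 p [ 511.2 -166.3  143.9] x [ 0.018 -1.    -0.003] y [-0.007  0.003 -1.   ] z [ 1.     0.018 -0.007] q [-0.444  0.264  1.671 -0.     1.214 -0.462] F [-1.  -0.   0.2] M [-0.01 -0.1  -0.  ] g 60.0
```

```bash
python3 -m crank '[[[0,0,0,0,0,0,10],[0,0,0,0,0,0,10],[0,0,0,0,0,0,10],[0,0,0,0,0,0,10],[0,0,0,0,0,0,10]]]' 25; python3 - <<'E'
from h import *
rep()
E
```

```text
time_s: 3.05
ee_pos: [514.0, -167.9, 148.1]
ee_rot: [-0.505, 0.495, -0.496, 0.505]
ft_force: [-0.6, 0.3, -0.8]
grip_width: 0.322
t 3.05 p [ 514.  -167.9  148.1] x [ 0.019 -1.     0.001] y [ 0.001 -0.001 -1.   ] z [1.    0.019 0.001] q [-0.444  0.26   1.665 -0.     1.215 -0.464] F [-0.6  0.3 -0.8] M [-0.06 -0.08  0.08] g 30.3
```

```bash
python3 -m crank '[[[0,0,0,0,0,0,10],[0,0,0,0,0,0,10],[0,0,0,0,0,0,10]]]' 25; python3 - <<'E'
from h import *
rep()
E
```

```text
time_s: 3.3
ee_pos: [513.7, -167.7, 147.5]
ee_rot: [0.505, -0.495, 0.495, -0.505]
ft_force: [-0.4, -0.6, -0.7]
grip_width: 0.12
t 3.3 p [ 513.7 -167.7  147.5] x [ 0.02 -1.    0.  ] y [ 0. -0. -1.] z [1.   0.02 0.  ] q [-0.444  0.261  1.666 -0.     1.215 -0.464] F [-0.4 -0.6 -0.7] M [-0.03 -0.05 -0.03] g 11.3
```

```bash
python3 - <<'E'
from h import *
d=snap("scene","pics/s3.png")
crop(d["frame"],350,100,510,220,"pics/s3c.png",5)
d=snap("top"); crop(d["frame"],380,150,500,250,"pics/t3c.png",6)
rep()
E
```

```text
t 3.4 p [ 513.7 -167.8  147.5] x [ 0.02 -1.    0.  ] y [-0. -0. -1.] z [ 1.    0.02 -0.  ] q [-0.444  0.261  1.666 -0.     1.215 -0.464] F [ 0.4  0.6 -0.3] M [-0.07 -0.02 -0.01] g 10.4
```

```bash
python3 - <<'E'
from h import *
s=cal("scene");t=cal("top")
P=np.array([[513.7,-167.8,122.5],[513.7,-167.8,147.5],[513.7,-167.8,225],[513,-129,141],[513,-207,141]])
a=proj(s,P);b=proj(t,P)
for i in range(5): print(P[i],a[i].round(1),"s3c",((a[i]-[350,100]+.4)*5).round(0),b[i].round(1),"t3c",((b[i]-[380,150]+.4)*6).round(0))
E
```

```text
[ 513.7 -167.8  122.5] [421.4 187.3] s3c [359. 438.] [420.2 219.9] t3c [244. 422.]
[ 513.7 -167.8  147.5] [423.4 180.8] s3c [369. 406.] [422.2 219. ] t3c [255. 416.]
[ 513.7 -167.8  225. ] [430.4 158.9] s3c [404. 297.] [428.6 215.9] t3c [294. 398.]
[ 513. -129.  141.] [411.3 187.4] s3c [308. 439.] [407.5 219.2] t3c [167. 418.]
[ 513. -207.  141.] [434.7 178. ] s3c [425. 392.] [435.9 219.7] t3c [338. 421.]
```

```bash
python3 - <<'E'
from h import *
d=cv2.imread("pics/s3.png")
crop(d,400,150,450,195,"pics/s3d.png",14)
s=cal("scene")
for x in(-18,-6,6,18):
  for z in (122.5,147.5):
    print(x,z,((proj(s,[513.7+x,-160,z])-[400,150]+.45)*14).round())
rep()
E
```

```text
-18 122.5 [[331. 602.]]
-18 147.5 [[361. 512.]]
-6 122.5 [[292. 561.]]
-6 147.5 [[321. 470.]]
6 122.5 [[254. 521.]]
6 147.5 [[282. 430.]]
18 122.5 [[216. 481.]]
18 147.5 [[243. 390.]]
t 3.4 p [ 513.7 -167.8  147.5] x [ 0.02 -1.    0.  ] y [-0. -0. -1.] z [ 1.    0.02 -0.  ] q [-0.444  0.261  1.666 -0.     1.215 -0.464] F [ 0.4  0.6 -0.3] M [-0.07 -0.02 -0.01] g 10.4
```

```bash
python3 - <<'E'
from h import *
d=cv2.imread("pics/s2.png")
crop(d,390,130,460,190,"pics/s2d.png",11)
s=cal("scene")
for x in(-30,30):
  for z in (122.5,147.5,153):
    print(x,z,((proj(s,[513.7+x,-160,z])-[390,130]+.45)*11).round())
E
```

```text
-30 122.5 [[401. 726.]]
-30 147.5 [[425. 655.]]
-30 153 [[431. 639.]]
30 122.5 [[251. 567.]]
30 147.5 [[271. 495.]]
30 153 [[276. 479.]]
```

```bash
python3 - <<'E'
from h import *
t=cal("top")
for z in(225,255,285): 
  print(z,plane(t,*T(648,325),z).round(1),plane(t,*T(648,145),z).round(1),plane(t,*T(640,505),z).round(1))
d=cv2.imread("pics/s2.png")
crop(d,400,150,460,210,"pics/s2e.png",10)
E
```

```text
225 [ 516.7 -143.7  225. ] [ 610.8 -145.   225. ] [ 424.6 -138.3  225. ]
255 [ 513.3 -137.4  255. ] [ 605.2 -138.6  255. ] [ 423.3 -132.1  255. ]
285 [ 509.9 -131.1  285. ] [ 599.5 -132.3  285. ] [ 422.1 -126.   285. ]
```

```bash
python3 - <<'E'
from h import *
s=cal("scene")
from scipy.optimize import least_squares
def px(x,y): return (400+x/10-.45,150+y/10-.45)
e,r=ray(s,*px(150,250)); k=(543.7-e[0])/r[0]; print("x plane +30",(e+k*r).round(1))
e,r=ray(s,*px(295,405)); k=(483.7-e[0])/r[0]; print("x plane -30",(e+k*r).round(1))
E
python3 -m crank '[[[0,0,0,0,0,0,60],[0,0,0,0,0,0,60],[0,0,0,0,0,0,60],[0,0,0,0,0,0,60],[0,0,0,0,0,0,60],[0,13,0,0,0,0,60],[0,12,0,0,0,0,60],[0,0,0,0,0,0,60]]]' 25
python3 - <<'E'
from h import *
d=snap("scene"); crop(d["frame"],390,130,460,210,"pics/s4.png",8); rep()
E
```

```text
x plane +30 [ 543.7 -161.3  147.1]
x plane -30 [ 483.7 -164.5  141.6]
time_s: 4.07
ee_pos: [512.2, -167.1, 120.6]
ee_rot: [0.505, -0.496, 0.494, -0.504]
ft_force: [-0.3, 0.3, -0.4]
grip_width: 0.625
t 4.12 p [ 512.8 -167.3  121.5] x [ 0.02  -1.    -0.001] y [-0.002  0.001 -1.   ] z [ 1.     0.02  -0.002] q [-0.444  0.282  1.705 -0.     1.157 -0.464] F [ 1.1  0.1 -0.3] M [-0.09 -0.06 -0.01] g 59.6
```

```bash
python3 -m crank '[[[0,0,0,0,0,0,10],[0,0,0,0,0,0,10],[0,0,0,0,0,0,10],[0,0,0,0,0,0,10],[0,0,0,0,0,0,10],[0,0,0,0,0,0,10],[0,0,0,0,0,0,10]]]' 25; python3 - <<'E'
from h import *
rep()
d=snap("scene"); crop(d["frame"],390,130,460,210,"pics/s5.png",8)
E
```

```text
time_s: 4.7
ee_pos: [515.2, -167.8, 122.9]
ee_rot: [-0.504, 0.494, -0.496, 0.506]
ft_force: [2.8, 0.4, 0.1]
grip_width: 0.246
t 4.7 p [ 515.2 -167.8  122.9] x [ 0.019 -1.     0.   ] y [ 0.003 -0.    -1.   ] z [1.    0.019 0.003] q [-4.440e-01  2.810e-01  1.703e+00  1.000e-03  1.154e+00 -4.640e-01] F [2.8 0.4 0.1] M [ 0.06 -0.6   0.02] g 23.1
```

```bash
python3 -m crank '[[[0,-8.4,2.2,0,0,0,10],[0,-8,3,0,0,0,10],[0,-7.7,3.9,0,0,0,10],[0,-7.2,4.7,0,0,0,10],[0,-6.7,5.5,0,0,0,10],[0,-6,6.1,0,0,0,10],[0,-5.4,6.8,0,0,0,10],[0,-4.6,7.3,0,0,0,10]]]' 25;python3 -m crank '[[[0,0,0,0,0,0,10],[0,0,0,0,0,0,10]]]';  python3 - <<'E'
from h import *
rep()
d=snap("scene"); crop(d["frame"],290,120,450,240,"pics/s6.png",5)
d=snap("top"); crop(d["frame"],290,150,450,270,"pics/t6.png",5)
E
```

```text
time_s: 5.42
ee_pos: [551.7, -167.1, 177.3]
ee_rot: [0.506, -0.496, 0.494, -0.504]
ft_force: [-3.9, -1.2, 2.1]
grip_width: 0.251
time_s: 5.58
ee_pos: [553.7, -167.1, 178.3]
ee_rot: [0.505, -0.495, 0.495, -0.505]
ft_force: [-2.0, 0.5, 6.2]
grip_width: 0.247
t 5.58 p [ 553.7 -167.1  178.3] x [ 0.02  -1.     0.001] y [ 0.001 -0.001 -1.   ] z [1.    0.02  0.001] q [-0.413  0.294  1.537 -0.     1.309 -0.433] F [-2.   0.5  6.2] M [-0.06  0.44 -0.05] g 23.3
```

```bash
python3 - <<'E'
from h import *
t=cal("top");s=cal("scene")
for a,b in [((598,266),(588,212)),((602,266),(592,212)),((630,266),(615,200))]:
    p,e=tri(t,T(*a),s,(290+b[0]/5-.4,120+b[1]/5-.4))
    ax=587.4-.0216*(p[1]+5.2); dx=ax-p[0];dz=p[2]-125
    print(p.round(1),e.round(1),"r",np.hypot(dx,dz).round(1),"ang",np.arctan2(dx,dz).round(3))
E
```

```text
[ 548.1 -123.7  205. ] 4.5 r 90.2 ang 0.482
[ 548.1 -126.2  204. ] 5.0 r 89.4 ang 0.488
[ 548.1 -140.2  206.5] 4.7 r 91.8 ang 0.478
```

```bash
python3 -m crank '[[[0,0,0,0,0,0,60],[0,0,0,0,0,0,60],[0,0,0,0,0,0,60],[0,0,0,0,0,0,60],[0,-30,0,0,0,0,60],[0,-40,0,0,0,0,60],[0,-40,-20,0,0,0,60],[0,-20,-40,0,0,0,60]]]' 25;python3 -m crank '[[[0,0,-40,0,0,0,60],[0,0,-40,0,0,0,60],[0,0,-40,0,0,0,60]]]';  python3 - <<'E'
from h import *
rep()
d=snap("scene","pics/s7f.png"); crop(d["frame"],290,120,450,240,"pics/s7.png",5)
d=snap("top","pics/t7f.png"); crop(d["frame"],290,150,450,270,"pics/t7.png",5)
E
```

```text
time_s: 6.35
ee_pos: [501.4, -169.1, 305.8]
ee_rot: [-0.504, 0.492, -0.497, 0.506]
ft_force: [0.4, 0.5, 0.7]
grip_width: 0.638
time_s: 6.6
ee_pos: [376.0, -170.2, 302.6]
ee_rot: [-0.505, 0.494, -0.495, 0.505]
ft_force: [-0.9, -0.8, 0.0]
grip_width: 0.641
t 6.6 p [ 376.  -170.2  302.6] x [ 0.021 -1.     0.001] y [ 0.001 -0.001 -1.   ] z [1.    0.021 0.001] q [-0.594 -0.021  1.613 -0.     1.548 -0.614] F [-0.9 -0.8  0. ] M [-0.02 -0.04 -0.02] g 60.3
```

```bash
python3 - <<'E'
from h import *
t=cal("top");s=cal("scene")
for a,b in [((755,266),(703,170)),((618,267),(605,207)),((402,244),(390,307))]:
    p,e=tri(t,T(*a),s,(290+b[0]/5-.4,120+b[1]/5-.4))
    ax=587.4-.0216*(p[1]+5.2); dx=ax-p[0];dz=p[2]-125
    print(p.round(1),e.round(1),"r",np.hypot(dx,dz).round(1),"ang",np.arctan2(dx,dz).round(3))
# refine: sleeve mask in top, centre line row -> angle with radius 80
for row,col in [(266,680),(267,640)]:
  e,r=ray(t,*T(col,row))
  for th in np.arange(.3,.75,.03):
    z=125+80*np.cos(th); P=e+r*(z-e[2])/r[2]; ax=587.4-.0216*(P[1]+5.2)
    d=P[0]-(ax-80*np.sin(th))
    if abs(d)<2: print(row,th.round(3),d.round(2))
f=cv2.imread("pics/t7f.png").astype(int)
for c in (418,424,430,436): print(c,[int(v) for v in f[194:214,c].sum(1)])
E
```

```text
[ 552.3 -206.4  197.2] 0.2 r 82.3 ang 0.501
[ 547.8 -134.3  204.3] 4.6 r 89.9 ang 0.491
[565.5 -23.4 165.1] 0.4 r 45.9 ang 0.507
266 0.51 -0.03
267 0.51 -0.46
267 0.54 1.77
418 [219, 213, 209, 199, 167, 122, 85, 87, 90, 88, 85, 73, 72, 108, 161, 193, 204, 203, 204, 199]
424 [213, 215, 211, 205, 181, 135, 86, 87, 90, 92, 86, 76, 78, 107, 158, 183, 192, 194, 197, 201]
430 [197, 187, 190, 187, 164, 117, 84, 85, 90, 89, 87, 78, 76, 113, 174, 200, 209, 217, 217, 209]
436 [198, 196, 198, 199, 174, 124, 87, 79, 84, 88, 86, 75, 77, 106, 155, 188, 192, 189, 196, 199]
```

```bash
python3 - <<'E'
from h import *
t=cal("top");s=cal("scene")
tc=lambda x,y:(180+x/4-.375,180+y/4-.375)
sc=lambda x,y:(190+x/4-.375,200+y/4-.375)
for n,a,b in [("L far",(160,102),(115,182)),("L near",(122,235),(123,342)),("L mid",(141,169),(119,262)),("S far",(288,132),(270,150)),("S near",(276,226),(304,250)),("S mid",(282,179),(287,200))]:
    p,e=tri(t,tc(*a),s,sc(*b)); print(n,p.round(1),e.round(1))
for c in [(92,122),(360,142),(352,232),(84,216)]: print("rack",plane(t,*tc(*c),125).round(1))
for c in [(36,278),(345,170),(390,255),(70,375)]: print("rack s",plane(s,*sc(*c),125).round(1))
tt=cv2.imread("pics/t7f.png"); ss=cv2.imread("pics/s7f.png")
crop(tt,195,195,285,250,"pics/c5.png",8); crop(ss,195,225,305,325,"pics/c6.png",7)
E
```

```text
L far [538.6 379.3 174. ] 1.6
L near [450.6 404.2 160.7] 0.4
L mid [494.5 392.1 165.4] 0.7
S far [520.8 294.8 172.7] 1.9
S near [458.3 301.4 162.9] 0.9
S mid [489.6 298.1 166.9] 1.2
rack [530.4 436.4 125. ]
rack [519.6 250.3 125. ]
rack [457.3 253.9 125. ]
rack [465.2 438.5 125. ]
rack s [532.7 434.8 125. ]
rack s [522.7 253.8 125. ]
rack s [457.5 254.1 125. ]
rack s [466.5 435.  125. ]
```

```bash
python3 -m crank '[[[-41,0,8,0,0,0,60],[-41,0,8,0,0,0,60],[-41,0,8,0,0,0,60],[-41,0,8,0,0,0,60],[-41,0,8,0,0,0,60],[-41,0,8,0,0,0,60],[-41,0,8,0,0,0,60],[-41,0,8,0,0,0,60]]]' 25;python3 -m crank '[[[-41,0,8,0,0,0,60],[-41,0,8,0,0,0,60],[-41,0,8,0,0,0,60],[-41,0,8,0,0,0,60],[0,0,0,0,-7,0,60],[0,0,0,0,-7,0,60],[0,0,0,0,-7,0,60],[0,0,0,0,-7,0,60]]]';python3 -m crank '[[[0,0,0,0,-7,0,60],[0,0,0,0,-7,0,60],[0,0,0,0,-7,0,60],[0,0,0,0,-7,0,60],[0,0,0,0,-7,0,60],[0,0,0,0,-7,0,60],[0,0,0,0,-3,0,60],[0,0,0,0,0,0,60]]]';  python3 - <<'E'
from h import *
rep()
t=cal("top")
f=cv2.imread("pics/t7f.png"); g=f[:,:,:].max(2)
m=(g<52).astype(np.uint8); m[:, :195]=0;m[:,232:]=0;m[:195]=0;m[250:]=0
c=max(cv2.findContours(m,0,2)[0],key=cv2.contourArea); r=cv2.minAreaRect(c); print(r)
b=cv2.boxPoints(r); print(b.round(1))
E1=sorted([( (b[i]+b[(i+1)%4])/2, np.linalg.norm(b[i]-b[(i+1)%4])) for i in range(4)],key=lambda x:x[1])[:2]
P=[plane(t,*e[0],167) for e in E1]; print(P, np.arctan2(*(P[0]-P[1])[[1,0]]), np.mean(P,0), np.linalg.norm(P[0]-P[1]))
for a in [(205,83),(127,352)]: print(plane(t,195+a[0]/8-.44,195+a[1]/8-.44,170).round(1))
E
```

```text
time_s: 7.37
ee_pos: [435.3, 160.8, 302.4]
ee_rot: [-0.505, 0.495, -0.495, 0.505]
ft_force: [1.0, -0.1, -0.2]
grip_width: 0.636
time_s: 8.03
ee_pos: [463.8, 323.6, 301.5]
ee_rot: [0.611, -0.356, 0.356, -0.611]
ft_force: [-0.1, -0.6, 0.8]
grip_width: 0.637
time_s: 8.7
ee_pos: [463.8, 322.9, 301.8]
ee_rot: [-0.7, 0.097, -0.097, 0.7]
ft_force: [-0.8, -0.4, -0.9]
grip_width: 0.639
t 8.7 p [463.8 322.9 301.8] x [ 0.962 -0.273 -0.   ] y [-0.  0. -1.] z [0.273 0.962 0.   ] q [ 0.485  0.223  1.335  0.     1.584 -0.81 ] F [-0.8 -0.4 -0.9] M [ 0.02 -0.18 -0.02] g 60.1
((215.9000244140625, 222.30001831054688), (8.854375839233398, 36.04996109008789), 18.43494987487793)
[[206.  238. ]
 [217.4 203.8]
 [225.8 206.6]
 [214.4 240.8]]
[array([539.7330326 , 376.20486491, 167.        ]), array([447.44794288, 402.31333611, 167.        ])] -0.2757060692368636 [493.59048774 389.25910051 167.        ] 95.90719499831344
[540.  379.4 170. ]
[449.5 401.1 170. ]
```

```bash
python3 -m crank '[[[5.6,0,37,0,0,0,60],[5.6,0,37,0,0,0,60],[0,40,0,0,0,0,60],[0,30,0,0,0,0,60],[0,0,0,0,0,0,60]]]' 25;  python3 - <<'E'
from h import *
rep()
d=snap("scene"); crop(d["frame"],180,130,330,330,"pics/s8.png",3.9)
d=snap("top"); crop(d["frame"],180,180,300,260,"pics/t8.png",6)
E
```

```text
time_s: 9.12
ee_pos: [491.3, 389.2, 225.0]
ee_rot: [0.703, -0.101, 0.094, -0.697]
ft_force: [-0.8, -0.5, -1.1]
grip_width: 0.639
t 9.12 p [491.3 389.2 225. ] x [ 0.962 -0.274 -0.009] y [-0.011 -0.007 -1.   ] z [ 0.274  0.962 -0.01 ] q [ 0.559  0.352  1.335  0.     1.468 -0.734] F [-0.8 -0.5 -1.1] M [ 0.07 -0.11 -0.  ] g 60.0
```

```bash
python3 - <<'E'
from h import *
rep()
s=cal("scene"); _,p,r=st(); m=r.as_matrix()
def pp(x,y): return (180+x/3.9-.37,130+y/3.9-.37)
# tip corners: -z finger: visible side (-x face) corner inner; 
for nm,off,px in [("R finger",-30,(208,466)),("L finger",30,(55,480)),]:
    e,rr=ray(s,*pp(*px))
    c=p+m[:,2]*off-8*m[:,0]
    k=np.dot(c-e,m[:,2])/np.dot(rr,m[:,2]); P=e+k*rr
    print(nm,P.round(1),"rel tool",(m.T@(P-p)).round(1))
E
python3 -m crank '[[[0,0,0,0,0,0,60],[0,30,0,0,0,0,60],[0,30,0,0,0,0,60],[0,15,0,0,0,0,60],[0,8,0,0,0,0,60],[0,0,0,0,0,0,60]]]' 25;  python3 - <<'E'
from h import *
rep()
d=snap("scene"); crop(d["frame"],190,180,270,290,"pics/s9.png",7)
E
```

```text
t 9.22 p [494.1 390.3 231.4] x [ 0.962 -0.274 -0.002] y [-0.002 -0.001 -1.   ] z [ 0.274  0.962 -0.002] q [ 0.558  0.347  1.326  0.     1.471 -0.735] F [-0.3  0.   0.8] M [ 0.09 -0.18  0.03] g 59.8
R finger [511.4 354.1 177.6] rel tool [ 26.7  53.8 -30. ]
L finger [471.9 427.9 267. ] rel tool [-31.8 -35.6  30. ]
time_s: 9.72
ee_pos: [494.7, 390.2, 149.7]
ee_rot: [-0.7, 0.098, -0.098, 0.7]
ft_force: [0.5, -0.0, 0.1]
grip_width: 0.64
t 9.72 p [494.7 390.2 149.7] x [ 0.962 -0.274  0.   ] y [ 0.  0. -1.] z [0.274 0.962 0.   ] q [ 0.557  0.389  1.465 -0.     1.288 -0.736] F [ 0.5 -0.   0.1] M [ 0.05 -0.17  0.02] g 60.2
```

```bash
python3 - <<'E'
from h import *
s=cal("scene"); _,p,r=st(); m=r.as_matrix()
for off in (-30,-42,30,42):
  for dy in(-5,0,10,25):
    P=p+m[:,2]*off+m[:,1]*dy-8*m[:,0]
    print(off,dy,((proj(s,P)[0]-[190,180]+.43)*7).round())
E
```

```text
-30 -5 [318. 617.]
-30 0 [321. 626.]
-30 10 [326. 643.]
-30 25 [333. 668.]
-42 -5 [358. 611.]
-42 0 [360. 619.]
-42 10 [365. 636.]
-42 25 [372. 661.]
30 -5 [117. 650.]
30 0 [120. 659.]
30 10 [127. 676.]
30 25 [137. 700.]
42 -5 [ 76. 657.]
42 0 [ 79. 665.]
42 10 [ 87. 682.]
42 25 [ 97. 707.]
```

```bash
python3 -m crank '[[[0,9,0,0,0,0,60],[0,0,0,0,0,0,40],[0,0,0,0,0,0,30],[0,0,0,0,0,0,10],[0,0,0,0,0,0,10],[0,0,0,0,0,0,10],[0,0,0,0,0,0,10]]]' 40;  python3 -m crank '[[[0,0,0,0,0,0,10],[0,0,0,0,0,0,10],[0,0,0,0,0,0,10]]]' 60;python3 - <<'E'
from h import *
rep()
d=snap("scene"); crop(d["frame"],190,180,270,290,"pics/s10.png",7)
E
```

```text
time_s: 10.35
ee_pos: [494.6, 390.3, 140.6]
ee_rot: [-0.7, 0.097, -0.098, 0.7]
ft_force: [-0.4, 0.4, 0.3]
grip_width: 0.247
time_s: 10.6
ee_pos: [494.8, 390.7, 140.6]
ee_rot: [-0.7, 0.097, -0.098, 0.701]
ft_force: [0.4, 1.6, 0.9]
grip_width: 0.191
t 10.6 p [494.8 390.7 140.6] x [ 0.962 -0.274  0.001] y [ 0.001  0.001 -1.   ] z [0.274 0.962 0.001] q [ 0.558  0.395  1.479  0.     1.267 -0.736] F [0.4 1.6 0.9] M [ 0.21 -0.24  0.06] g 18.0
```

```bash
python3 -m crank '[[[0,-10,0,0,0,0,10],[0,-20,0,0,0,0,10],[0,-30,0,0,0,0,10],[0,-30,0,0,0,0,10],[0,-30,0,0,0,0,10],[0,-30,0,0,0,0,10],[0,-30,0,0,0,0,10],[0,-20,0,0,0,0,10]]]' 60;python3 -m crank '[[[0,0,0,0,0,0,10],[0,0,0,0,0,0,10]]]' ;python3 - <<'E'
from h import *
rep()
d=snap("scene","pics/s11f.png"); crop(d["frame"],150,80,310,330,"pics/s11.png",3)
E
```

```text
time_s: 11.32
ee_pos: [494.4, 389.9, 343.9]
ee_rot: [-0.7, 0.097, -0.098, 0.701]
ft_force: [-0.7, 1.1, -0.9]
grip_width: 0.185
time_s: 11.48
ee_pos: [494.5, 390.0, 341.0]
ee_rot: [-0.7, 0.097, -0.098, 0.7]
ft_force: [-0.7, 1.1, -1.5]
grip_width: 0.188
t 11.48 p [494.5 390.  341. ] x [ 0.962 -0.274  0.001] y [ 0.001  0.    -1.   ] z [0.274 0.962 0.001] q [ 0.558  0.323  1.101 -0.     1.716 -0.736] F [-0.7  1.1 -1.5] M [ 0.   -0.13 -0.03] g 17.7
```

```bash
python3 - <<'E'
from h import *
s=cal("scene")
f=cv2.imread("pics/s11f.png")
crop(f,190,150,240,290,"pics/s11b.png",5.5)
print(plane(s,150+218/3-.33,80+580/3-.33,125).round(1))
print("tip z210",plane(s,150+199/3-.33,80+515/3-.33,211).round(1))
E
```

```text
[499.5 391.3 125. ]
tip z210 [497.6 389.  211. ]
```

```bash
python3 -m crank '[[[2,0,-15,0,0,0,10],[5,0,-35,0,0,0,10],[6,-0.5,-38,0,0,0,10],[6,-0.5,-38,0,0,0,10],[6,-0.5,-38,0,0,0,10],[6,-0.5,-38,0,0,0,10],[6,-0.5,-38,0,0,0,10],[6,-0.5,-38,0,0,0,10]]]' 60;python3 -m crank '[[[6,-0.5,-38,0,0,0,10],[6,-0.5,-38,0,0,0,10],[5,-0.5,-35,0,0,0,10],[2,0,-25,0,0,0,10],[0,0,0,0,0,0,10]]]' ; cat >> h.py <<'E'
def tgt(r=0.507,alpha=0.075,dist=160.6,offx=2.0,offz=0.0,S=(565.5,-23.4,165.1),yaw=.0216):
    wx=np.array([np.cos(yaw),np.sin(yaw),0]);ey=np.array([-np.sin(yaw),np.cos(yaw),0])
    n=-np.sin(r)*wx+np.array([0,0,np.cos(r)]); ex=np.cross(ey,n)
    x=np.cos(alpha)*ex+np.sin(alpha)*ey; y=-n; z=np.cross(x,y)
    return np.array(S)+n*dist-offx*x-offz*z, np.c_[x,y,z], n
E
python3 - <<'E'
from h import *
rep()
p,m,n=tgt(); print(p,m.round(3)); plan(p,m)
E
```

```text
time_s: 12.2
ee_pos: [457.7, 109.2, 340.8]
ee_rot: [0.701, -0.099, 0.096, -0.7]
ft_force: [1.3, -0.6, -0.7]
grip_width: 0.19
time_s: 12.62
ee_pos: [438.6, -29.1, 342.5]
ee_rot: [0.701, -0.102, 0.098, -0.699]
ft_force: [0.5, 0.1, -1.7]
grip_width: 0.187
t 12.62 p [438.6 -29.1 342.5] x [ 0.96  -0.279 -0.005] y [-0.006 -0.002 -1.   ] z [ 0.279  0.96  -0.004] q [-0.221  0.019  1.479 -0.004  1.649 -1.51 ] F [ 0.5  0.1 -1.7] M [ 0.08 -0.14 -0.02] g 17.6
[485.79791349 -25.27172724 304.52895698] [[ 0.87   0.485 -0.087]
 [ 0.094  0.01   0.996]
 [ 0.484 -0.874 -0.036]]
tool shift(start axes) [44.4 37.6 16.9] dist 60.6 rotvec deg [  3.5 -21.2 -29.3] 36.4
```

```bash
python3 -m crank '[[[0,0,0,0.6,-3.5,-4.9,10],[0,0,0,0.6,-3.5,-4.9,10],[0,0,0,0.6,-3.5,-4.9,10],[0,0,0,0.6,-3.5,-4.9,10],[0,0,0,0.6,-3.5,-4.9,10],[0,0,0,0.5,-3.7,-4.8,10],[0,0,0,0,0,0,10],[0,0,0,0,0,0,10]]]' 60; 
python3 - <<'E'
from h import *
rep()
p,m,n=tgt(); plan(p,m)
E
```

```text
time_s: 13.28
ee_pos: [438.8, -24.5, 342.7]
ee_rot: [0.687, 0.211, 0.144, -0.68]
ft_force: [0.6, -0.6, -2.1]
grip_width: 0.188
t 13.28 p [438.8 -24.5 342.7] x [0.869 0.093 0.485] y [ 0.486  0.015 -0.874] z [-0.088  0.996 -0.032] q [-0.404 -0.295  1.846  0.228  1.133 -2.121] F [ 0.6 -0.6 -2.1] M [0.01 0.15 0.01] g 17.7
tool shift(start axes) [22.3 56.2 -3.7] dist 60.5 rotvec deg [-0.2 -0.1  0.1] 0.2
```

```bash
python3 -m crank '[[[11,15,-1.8,0,0,0,10],[11.3,25,-1.8,0,0,0,10],[0,16,0,0,0,0,10],[0,0,0,0,0,0,10],[0,0,0,0,0,0,10]]]' 60; 
python3 - <<'E'
from h import *
rep()
p,m,n=tgt(); plan(p,m)
d=snap("scene","pics/s12f.png"); crop(d["frame"],320,100,430,200,"pics/s12.png",7)
d=snap("top","pics/t12f.png"); crop(d["frame"],310,150,420,250,"pics/t12.png",7)
E
```

```text
time_s: 13.7
ee_pos: [488.5, -24.8, 305.7]
ee_rot: [0.687, 0.212, 0.143, -0.68]
ft_force: [-0.1, -1.0, -2.0]
grip_width: 0.186
t 13.7 p [488.5 -24.8 305.7] x [0.869 0.097 0.485] y [ 0.486  0.016 -0.874] z [-0.093  0.995 -0.033] q [-0.339 -0.195  1.871  0.212  0.998 -2.084] F [-0.1 -1.  -2. ] M [ 0.09  0.25 -0.  ] g 17.5
tool shift(start axes) [-3.  -0.3 -0.2] dist 3.0 rotvec deg [-0.3  0.2  0.1] 0.4
```

```bash
python3 - <<'E'
from h import *
a=cv2.imread("pics/s12f.png"); b=cv2.imread("pics/t12f.png")
crop(a,350,155,400,195,"pics/s12b.png",14); crop(b,355,185,395,225,"pics/t12b.png",15)
t=cal("top");s=cal("scene")
_,p,r=st(); m=r.as_matrix()
for off in (0,2):
  for L in (30,60,100,130.6):
    P=p+m[:,1]*L+m[:,0]*off
    print(off,L,"s",((proj(s,P)[0]-[350,155]+.47)*14).round(),"t",((proj(t,P)[0]-[355,185]+.47)*15).round())
S=np.array([565.5,-23.4,165.1]); print(((proj(s,S)[0]-[350,155]+.47)*14).round(),((proj(t,S)[0]-[355,185]+.47)*15).round())
E
```

```text
0 30 s [550. 105.] t [317. 482.]
0 60 s [473. 169.] t [296. 411.]
0 100 s [378. 248.] t [269. 322.]
0 130.6 s [311. 304.] t [249. 257.]
2 30 s [544.  94.] t [317. 471.]
2 60 s [467. 158.] t [295. 400.]
2 100 s [372. 238.] t [268. 311.]
2 130.6 s [305. 294.] t [248. 246.]
[254. 371.] [231. 207.]
```

```bash
python3 -m crank '[[[-3.2,0,0,-0.2,0,0,10],[0,12,0,0,0,0,10],[0,10,0,0,0,0,10],[0,0,0,0,0,0,10],[0,0,0,0,0,0,10]]]' 60; 
python3 - <<'E'
from h import *
rep()
p,m,n=tgt(dist=138.6); plan(p,m)
a=snap("scene","pics/s13f.png")["frame"]; b=snap("top","pics/t13f.png")["frame"]
crop(a,350,155,400,195,"pics/s13b.png",14); crop(b,355,185,395,225,"pics/t13b.png",15)
E
```

```text
time_s: 14.22
ee_pos: [495.6, -25.6, 286.7]
ee_rot: [0.688, 0.213, 0.145, -0.678]
ft_force: [-0.7, 0.3, -1.9]
grip_width: 0.187
t 14.22 p [495.6 -25.6 286.7] x [0.867 0.097 0.489] y [ 0.49   0.01  -0.871] z [-0.09   0.995 -0.038] q [-0.329 -0.177  1.906  0.21   0.936 -2.083] F [-0.7  0.3 -1.9] M [0.06 0.25 0.02] g 17.6
tool shift(start axes) [0.1 1.7 0.5] dist 1.8 rotvec deg [0.  0.2 0.3] 0.4
```

```bash
python3 -m crank '[[[-0.4,2,0.6,0,0,0,10],[0,3,0,0,0,0,10],[0,2,0,0,0,0,10],[0,2,0,0,0,0,10],[0,2,0,0,0,0,10],[0,0,0,0,0,0,10]]]' 60; 
python3 - <<'E'
from h import *
rep()
p,m,n=tgt(dist=130.6); plan(p,m)
a=snap("scene","pics/s14f.png")["frame"]; b=snap("top","pics/t14f.png")["frame"]
crop(a,350,155,400,195,"pics/s14b.png",14); crop(b,355,185,395,225,"pics/t14b.png",15)
E
```

```text
time_s: 14.82
ee_pos: [500.9, -24.9, 275.9]
ee_rot: [0.688, 0.213, 0.145, -0.678]
ft_force: [0.1, -0.5, -1.6]
grip_width: 0.186
t 14.82 p [500.9 -24.9 275.9] x [0.867 0.097 0.488] y [ 0.49   0.011 -0.872] z [-0.09   0.995 -0.038] q [-0.321 -0.161  1.921  0.211  0.906 -2.082] F [ 0.1 -0.5 -1.6] M [0.07 0.3  0.04] g 17.5
tool shift(start axes) [ 0.7 -2.3 -0.1] dist 2.4 rotvec deg [0.  0.2 0.3] 0.3
```

```bash
python3 -m crank '[[[0,1.5,0,0,0,0,10],[0,1.5,0,0,0,0,10],[0,0,0,0,0,0,10]]]' 60; 
python3 - <<'E'
from h import *
rep()
p,m,n=tgt(dist=130.6); plan(p,m)
E
```

```text
time_s: 15.17
ee_pos: [502.5, -25.4, 273.9]
ee_rot: [0.689, 0.213, 0.145, -0.678]
ft_force: [-1.5, -1.3, -0.8]
grip_width: 0.188
t 15.17 p [502.5 -25.4 273.9] x [0.867 0.098 0.489] y [ 0.49   0.01  -0.872] z [-0.09   0.995 -0.04 ] q [-0.319 -0.157  1.924  0.21   0.898 -2.082] F [-1.5 -1.3 -0.8] M [-0.35  0.37 -0.23] g 17.7
tool shift(start axes) [ 0.4 -4.9  0.4] dist 4.9 rotvec deg [0.1 0.2 0.3] 0.4
```

```bash
python3 -m crank '[[[0,1.5,0,0,0,0,10],[0,1.5,0,0,0,0,10],[0,0,0,0,0,0,10]]]' 60; 
python3 - <<'E'
from h import *
rep()
p,m,n=tgt(dist=130.6); plan(p,m)
_,_,r=st(); s,_,_=st(); print("F tool",r.inv().apply(s["ft_force"]).round(1),"M tool",r.inv().apply(s["moment"]).round(2))
a=snap("scene","pics/s15f.png")["frame"]; b=snap("top","pics/t15f.png")["frame"]
crop(a,350,155,400,195,"pics/s15b.png",14); crop(b,355,185,395,225,"pics/t15b.png",15)
E
```

```text
time_s: 15.42
ee_pos: [504.0, -25.5, 271.0]
ee_rot: [0.689, 0.213, 0.145, -0.678]
ft_force: [-1.8, -2.7, -1.6]
grip_width: 0.186
t 15.42 p [504.  -25.5 271. ] x [0.867 0.098 0.489] y [ 0.49   0.009 -0.872] z [-0.09   0.995 -0.04 ] q [-0.318 -0.153  1.928  0.21   0.89  -2.082] F [-1.8 -2.7 -1.6] M [-0.7   0.38 -0.5 ] g 17.5
tool shift(start axes) [ 0.4 -8.1  0.5] dist 8.1 rotvec deg [0.1 0.2 0.3] 0.4
F tool [-2.6  0.5 -2.5] M tool [-0.81  0.1   0.46]
```

```bash
python3 -m crank '[[[-0.5,0,-0.6,0,0,0,10],[0,1.5,0,0,0,0,10],[0,1.5,0,0,0,0,10],[0,0,0,0,0,0,10]]]' 60; 
cat >> h.py <<'E'
def ftool():
    rep()
    s,p,r=st(); print("F tool",r.inv().apply(s["ft_force"]).round(1),"M tool",r.inv().apply(s["moment"]).round(2))
    p,m,n=tgt(dist=130.6); plan(p,m)
E
python3 - <<'E'
from h import *
ftool()
E
```

```text
time_s: 15.85
ee_pos: [505.2, -25.6, 268.5]
ee_rot: [0.688, 0.213, 0.145, -0.678]
ft_force: [-0.4, -1.2, -2.0]
grip_width: 0.189
t 15.85 p [505.2 -25.6 268.5] x [0.867 0.097 0.489] y [ 0.491  0.01  -0.871] z [-0.09   0.995 -0.039] q [-0.319 -0.149  1.932  0.213  0.882 -2.085] F [-0.4 -1.2 -2. ] M [-0.65  0.25 -0.43] g 17.8
F tool [-1.4  1.6 -1.1] M tool [-0.75  0.06  0.32]
tool shift(start axes) [  0.7 -11.    0.7] dist 11.0 rotvec deg [0.  0.2 0.3] 0.4
```

```bash
python3 -m crank '[[[0,1.5,0,0,0,0,10],[0,1.5,0,0,0,0,10],[0,1,0,0,0,0,10],[0,0,0,0,0,0,10]]]' 60; python3 - <<'E'
from h import *
ftool()
E
python3 -m crank '[[[0,1,0,0,0,0,10],[0,1,0,0,0,0,10],[0,0,0,0,0,0,10]]]' 60; python3 - <<'E'
from h import *
ftool()
E
```

```text
time_s: 16.18
ee_pos: [507.2, -25.6, 265.0]
ee_rot: [0.688, 0.213, 0.145, -0.678]
ft_force: [-1.0, -2.7, -1.6]
grip_width: 0.186
t 16.18 p [507.2 -25.6 265. ] x [0.867 0.097 0.489] y [ 0.491  0.01  -0.871] z [-0.09   0.995 -0.039] q [-0.316 -0.144  1.936  0.214  0.872 -2.085] F [-1.  -2.7 -1.6] M [-0.76  0.28 -0.47] g 17.5
F tool [-1.9  0.8 -2.6] M tool [-0.86  0.04  0.37]
tool shift(start axes) [  0.6 -15.    0.7] dist 15.0 rotvec deg [0.  0.2 0.3] 0.4
time_s: 16.43
ee_pos: [508.2, -25.6, 263.3]
ee_rot: [0.688, 0.213, 0.145, -0.678]
ft_force: [-0.1, -2.3, -0.4]
grip_width: 0.189
t 16.43 p [508.2 -25.6 263.3] x [0.867 0.097 0.489] y [ 0.491  0.01  -0.871] z [-0.09   0.995 -0.039] q [-0.315 -0.141  1.938  0.214  0.867 -2.085] F [-0.1 -2.3 -0.4] M [-0.78  0.26 -0.43] g 17.8
F tool [-0.5  0.2 -2.3] M tool [-0.86 -0.01  0.34]
tool shift(start axes) [  0.7 -16.9   0.7] dist 17.0 rotvec deg [0.  0.2 0.3] 0.4
```

```bash
python3 - <<'E'
from h import *
a=snap("scene","pics/s16f.png")["frame"]; b=snap("top","pics/t16f.png")["frame"]
crop(a,340,135,410,195,"pics/s16b.png",11); crop(b,345,185,405,235,"pics/t16b.png",12)
E
python3 -m crank '[[[0,1,-0.4,0,0,0,10],[0,0,0,0,0,0,10],[0,0.2,0.17,0,5,0,10],[0,0.2,0.17,0,5,0,10],[0,0.2,0.17,0,5,0,10],[0,0.2,0.17,0,5,0,10],[0,0,0,0,0,0,10]]]' 60; python3 - <<'E'
from h import *
ftool()
E
python3 -m crank '[[[0,0.2,0.17,0,5,0,10],[0,0.2,0.17,0,5,0,10],[0,0.2,0.17,0,5,0,10],[0,0.2,0.17,0,5,0,10],[0,0,0,0,0,0,10]]]' 60; python3 - <<'E'
from h import *
ftool()
E
```

```text
time_s: 17.12
ee_pos: [508.7, -25.0, 262.7]
ee_rot: [-0.652, -0.092, -0.263, 0.705]
ft_force: [-5.6, -2.7, 5.5]
grip_width: 0.191
t 17.12 p [508.7 -25.  262.7] x [ 0.845 -0.251  0.473] y [ 0.491  0.01  -0.871] z [0.214 0.968 0.132] q [-0.313 -0.14   1.939  0.214  0.865 -1.732] F [-5.6 -2.7  5.5] M [-0.7   0.58 -0.36] g 18.0
F tool [-1.5 -7.6 -3.1] M tool [-0.91 -0.02  0.37]
tool shift(start axes) [  0.3 -17.7   0.4] dist 17.7 rotvec deg [ -0.  -19.9   0.4] 19.9
time_s: 17.53
ee_pos: [509.2, -24.3, 262.7]
ee_rot: [-0.597, 0.032, -0.372, 0.71]
ft_force: [-9.0, -1.8, 9.2]
grip_width: 0.186
t 17.53 p [509.2 -24.3 262.7] x [ 0.721 -0.567  0.399] y [ 0.491  0.011 -0.871] z [0.489 0.824 0.286] q [-0.311 -0.139  1.939  0.212  0.863 -1.381] F [-9.  -1.8  9.2] M [-0.62  0.81 -0.29] g 17.5
F tool [ -1.8 -12.5  -3.3] M tool [-1.02 -0.04  0.28]
tool shift(start axes) [  0.3 -18.   -0.4] dist 18.0 rotvec deg [ -0.1 -39.9   0.4] 39.9
```

```bash
python3 -m crank '[[[0,0,0.17,0,5,0,10],[0,0.1,0.17,0,5,0,10],[0,0.1,0.17,0,5,0,10],[0,0,0,0,0,0,10]]]' 60; python3 - <<'E'
from h import *
ftool()
E
python3 -m crank '[[[0,0,0.1,0,3,0,10],[0,0.1,0.1,0,3,0,10],[0,0,0,0,0,0,10]]]' 60; python3 - <<'E'
from h import *
ftool()
a=snap("scene","pics/s17f.png")["frame"]; b=snap("top","pics/t17f.png")["frame"]
crop(a,340,135,410,195,"pics/s17b.png",11); crop(b,345,185,405,235,"pics/t17b.png",12)
E
```

```text
time_s: 17.87
ee_pos: [509.5, -23.7, 262.7]
ee_rot: [-0.543, 0.124, -0.447, 0.7]
ft_force: [-8.3, -2.5, 9.8]
grip_width: 0.186
t 17.87 p [509.5 -23.7 262.7] x [ 0.569 -0.761  0.312] y [ 0.491  0.011 -0.871] z [0.659 0.649 0.38 ] q [-0.309 -0.139  1.938  0.212  0.863 -1.117] F [-8.3 -2.5  9.8] M [-0.63  0.83 -0.3 ] g 17.5
F tool [  0.3 -12.6  -3.4] M tool [-1.08 -0.04  0.01]
tool shift(start axes) [  0.6 -18.1  -0.9] dist 18.1 rotvec deg [ -0.2 -54.9   0.4] 54.9
time_s: 18.12
ee_pos: [509.8, -23.6, 262.8]
ee_rot: [-0.519, 0.16, -0.475, 0.693]
ft_force: [-9.6, -1.8, 10.7]
grip_width: 0.188
t 18.12 p [509.8 -23.6 262.8] x [ 0.498 -0.824  0.271] y [ 0.491  0.011 -0.871] z [0.714 0.567 0.41 ] q [-0.309 -0.139  1.938  0.212  0.863 -1.013] F [-9.6 -1.8 10.7] M [-0.54  0.89 -0.21] g 17.6
F tool [ -0.4 -14.   -3.5] M tool [-1.06 -0.07  0.03]
tool shift(start axes) [  0.6 -18.1  -1.1] dist 18.2 rotvec deg [ -0.2 -60.8   0.4] 60.8
```

```bash
python3 -m crank '[[[0,0,0.1,0,3,0,10],[0,0,0.1,0,3,0,10],[0,0,0,0,0,0,10]]]' 60; python3 - <<'E'
from h import *
ftool()
E
python3 -m crank '[[[0,0,0.1,0,3,0,10],[0,0,0.1,0,3,0,10],[0,0,0,0,0,0,10]]]' 60; python3 - <<'E'
from h import *
ftool()
E
```

```text
time_s: 18.47
ee_pos: [509.9, -23.4, 262.9]
ee_rot: [-0.493, 0.196, -0.501, 0.683]
ft_force: [-9.3, -1.8, 10.1]
grip_width: 0.187
t 18.47 p [509.9 -23.4 262.9] x [ 0.421 -0.878  0.226] y [ 0.491  0.011 -0.871] z [0.763 0.478 0.436] q [-0.308 -0.138  1.938  0.211  0.863 -0.907] F [-9.3 -1.8 10.1] M [-0.53  0.82 -0.14] g 17.6
F tool [ -0.  -13.3  -3.5] M tool [-0.98 -0.13 -0.07]
tool shift(start axes) [  0.8 -18.2  -1.3] dist 18.2 rotvec deg [ -0.2 -66.8   0.4] 66.8
time_s: 18.72
ee_pos: [510.1, -23.3, 263.0]
ee_rot: [-0.466, 0.232, -0.526, 0.672]
ft_force: [-9.4, -1.8, 10.4]
grip_width: 0.186
t 18.72 p [510.1 -23.3 263. ] x [ 0.339 -0.924  0.18 ] y [ 0.492  0.011 -0.871] z [0.802 0.383 0.458] q [-0.308 -0.138  1.937  0.211  0.863 -0.802] F [-9.4 -1.8 10.4] M [-0.5   0.81 -0.14] g 17.5
F tool [  0.3 -13.7  -3.4] M tool [-0.95 -0.12 -0.15]
tool shift(start axes) [  0.9 -18.1  -1.5] dist 18.2 rotvec deg [ -0.2 -72.8   0.4] 72.8
```

```bash
python3 - <<'E'
from h import *
a=snap("scene","pics/s18f.png")["frame"]; b=snap("top","pics/t18f.png")["frame"]
crop(a,340,100,450,195,"pics/s18b.png",7); crop(b,335,185,435,265,"pics/t18b.png",8)
t=cal("top");s=cal("scene"); _,p,r=st(); m=r.as_matrix()
c=p-m[:,1]*20.4+2*m[:,0]
for e in(-50,0,50):
    P=c+e*m[:,0]; print(e,"s",((proj(s,P)[0]-[340,100]+.43)*7).round(),"t",((proj(t,P)[0]-[335,185]+.44)*8).round())
E
```

```text
-50 s [255. 541.] t [177. 321.]
0 s [350. 442.] t [330. 265.]
50 s [442. 348.] t [485. 209.]
```

```bash
python3 -m crank '[[[0,0,0.1,0,3,0,10],[0,0,0.1,0,3,0,10],[0,0,0,0,0,0,10],[0,0,0,0,0,0,10]]]' 60; python3 - <<'E'
from h import *
ftool(); print(ctrl.get_state()["tau"])
E
python3 -m crank '[[[0,0,0.1,0,3,0,10],[0,0,0.1,0,3,0,10],[0,0,0,0,0,0,10],[0,0,0,0,0,0,10]]]' 60; python3 - <<'E'
from h import *
ftool(); print(ctrl.get_state()["tau"])
E
```

```text
time_s: 19.15
ee_pos: [510.3, -23.2, 263.1]
ee_rot: [-0.438, 0.266, -0.55, 0.659]
ft_force: [-8.2, -1.4, 10.0]
grip_width: 0.182
t 19.15 p [510.3 -23.2 263.1] x [ 0.254 -0.958  0.131] y [ 0.492  0.011 -0.871] z [0.833 0.286 0.474] q [-0.307 -0.138  1.937  0.211  0.863 -0.698] F [-8.2 -1.4 10. ] M [-0.56  0.84 -0.21] g 17.1
F tool [  0.6 -12.8  -2.5] M tool [-0.98 -0.08 -0.33]
tool shift(start axes) [  1.2 -18.1  -1.6] dist 18.2 rotvec deg [ -0.3 -78.8   0.3] 78.8
[  1.05173014 -11.68600827 -24.08991694   1.77822456  -3.01389232
   0.12504667]
time_s: 19.48
ee_pos: [510.5, -23.1, 263.3]
ee_rot: [-0.409, 0.3, -0.572, 0.645]
ft_force: [-8.8, -1.3, 10.9]
grip_width: 0.185
t 19.48 p [510.5 -23.1 263.3] x [ 0.166 -0.983  0.081] y [ 0.492  0.011 -0.871] z [0.855 0.184 0.485] q [-0.307 -0.138  1.936  0.211  0.863 -0.593] F [-8.8 -1.3 10.9] M [-0.58  0.82 -0.08] g 17.4
F tool [  0.7 -13.8  -2.5] M tool [-0.9  -0.2  -0.38]
tool shift(start axes) [  1.3 -18.1  -1.7] dist 18.3 rotvec deg [ -0.3 -84.7   0.3] 84.7
[  0.90125447 -11.72512829 -24.0571475    1.77135386  -2.99648456
   0.20506538]
```

```bash
python3 - <<'E'
from h import *
a=snap("scene","pics/s19f.png")["frame"]
t=cal("top");s=cal("scene"); _,p,r=st(); m=r.as_matrix()
c=p-m[:,1]*20.4+2*m[:,0]
img=cv2.resize(a[140:195,350:420],None,fx=11,fy=11,interpolation=cv2.INTER_CUBIC)
cv2.imwrite("pics/s19b.png",img)
for e in(-50,0,50):
  for w in (-9,9):
   for h in (-12,12):
    P=c+e*m[:,0]+w*m[:,2]+h*m[:,1]; print(e,w,h,((proj(s,P)[0]-[350,140]+.45)*11).round())
E
```

```text
-50 -9 -12 [306. 389.]
-50 -9 12 [259. 426.]
-50 9 -12 [255. 313.]
-50 9 12 [210. 353.]
0 -9 -12 [491. 272.]
0 -9 12 [440. 312.]
0 9 -12 [441. 198.]
0 9 12 [391. 240.]
50 -9 -12 [668. 159.]
50 -9 12 [614. 201.]
50 9 -12 [619.  87.]
50 9 12 [566. 131.]
```

```bash
python3 - <<'E'
from h import *
t=cal("top")
def pr(p,q,x0,y0,f,L=20.4,off=2):
    m=R.from_quat(q).as_matrix(); p=np.array(p)
    for e in (50,):
      for w in(-9,9):
       for h in(-12,12):
        P=p-m[:,1]*L+off*m[:,0]+e*m[:,0]+w*m[:,2]+h*m[:,1]
        print(e,w,h,((proj(t,P)[0]-[x0,y0]+.47)*f).round())
    P=p+m[:,1]*15.6+off*m[:,0]; print("collar under",((proj(t,P)[0]-[x0,y0]+.47)*f).round())
print("t12b");pr([488.5,-24.8,305.7],[0.687,0.212,0.143,-0.68],355,185,15)
print("t14b");pr([500.9,-24.9,275.9],[0.688,0.213,0.145,-0.678],355,185,15)
print("t15b");pr([504.0,-25.5,271.0],[0.689,0.213,0.145,-0.678],355,185,15)
print("t16b");pr([508.2,-25.6,263.3],[0.688,0.213,0.145,-0.678],355,185,15)
b=cv2.imread("pics/t16f.png"); crop(b,355,185,395,225,"pics/t16c.png",15)
E
```

```text
t12b
50 -9 -12 [406. 328.]
50 -9 12 [386. 271.]
50 9 -12 [289. 337.]
50 9 12 [271. 280.]
collar under [323. 508.]
t14b
50 -9 -12 [381. 276.]
50 -9 12 [363. 220.]
50 9 -12 [267. 284.]
50 9 12 [251. 229.]
collar under [302. 452.]
t15b
50 -9 -12 [381. 260.]
50 -9 12 [362. 206.]
50 9 -12 [267. 269.]
50 9 12 [251. 214.]
collar under [302. 437.]
t16b
50 -9 -12 [375. 241.]
50 -9 12 [357. 187.]
50 9 -12 [262. 250.]
50 9 12 [246. 196.]
collar under [297. 417.]
```

```bash
python3 -m crank '[[[0,0,0.1,0,3,0,10],[0,0,0.1,0,3,0,10],[0,0,0,0,0,0,10],[0,0,0,0,0,0,10]]]' 60; python3 - <<'E'
from h import *
ftool(); print(ctrl.get_state()["tau"][5])
E
python3 -m crank '[[[0,0,0.1,0,3,0,10],[0,0,0.1,0,3,0,10],[0,0,0,0,0,0,10],[0,0,0,0,0,0,10]]]' 60; python3 - <<'E'
from h import *
ftool(); print(ctrl.get_state()["tau"][5])
E
python3 -m crank '[[[0,0,0.1,0,3,0,10],[0,0,0.1,0,3,0,10],[0,0,0,0,0,0,10],[0,0,0,0,0,0,10]]]' 60; python3 - <<'E'
from h import *
ftool(); print(ctrl.get_state()["tau"][5])
E
```

```text
time_s: 19.87
ee_pos: [510.8, -23.1, 263.5]
ee_rot: [-0.378, 0.333, -0.593, 0.628]
ft_force: [-8.2, -1.5, 10.7]
grip_width: 0.189
t 19.87 p [510.8 -23.1 263.5] x [ 0.075 -0.997  0.03 ] y [ 0.492  0.011 -0.871] z [0.867 0.08  0.491] q [-0.307 -0.138  1.936  0.211  0.863 -0.488] F [-8.2 -1.5 10.7] M [-0.45  0.77 -0.2 ] g 17.8
F tool [  1.2 -13.4  -1.9] M tool [-0.81 -0.04 -0.43]
tool shift(start axes) [  1.5 -18.1  -1.9] dist 18.2 rotvec deg [ -0.3 -90.8   0.3] 90.8
0.05824674270115793
time_s: 20.2
ee_pos: [511.0, -23.1, 263.6]
ee_rot: [0.347, -0.366, 0.612, -0.61]
ft_force: [-8.6, -1.0, 10.8]
grip_width: 0.188
t 20.2 p [511.  -23.1 263.6] x [-0.016 -1.    -0.022] y [ 0.492  0.011 -0.871] z [ 0.87  -0.024  0.492] q [-0.306 -0.137  1.935  0.211  0.863 -0.383] F [-8.6 -1.  10.8] M [-0.48  0.74 -0.27] g 17.7
F tool [  0.9 -13.6  -2.2] M tool [-0.73  0.01 -0.57]
tool shift(start axes) [  1.7 -18.   -2. ] dist 18.2 rotvec deg [ -0.4 -96.8   0.3] 96.8
0.09317384334281087
time_s: 20.53
ee_pos: [511.2, -23.0, 263.8]
ee_rot: [0.314, -0.397, 0.629, -0.59]
ft_force: [-8.7, -1.6, 10.1]
grip_width: 0.188
t 20.53 p [511.2 -23.  263.8] x [-0.107 -0.992 -0.073] y [ 0.492  0.011 -0.87 ] z [ 0.864 -0.129  0.487] q [-0.306 -0.137  1.935  0.211  0.864 -0.278] F [-8.7 -1.6 10.1] M [-0.44  0.8  -0.21] g 17.7
F tool [  1.8 -13.   -2.4] M tool [-0.73 -0.03 -0.59]
tool shift(start axes) [  2. -18.  -2.] dist 18.2 rotvec deg [  -0.4 -102.8    0.3] 102.8
0.06750701693817973
```

```bash
python3 - <<'E'
from h import *
a=snap("scene","pics/s20f.png")["frame"];b=snap("top","pics/t20f.png")["frame"]
t=cal("top");s=cal("scene"); _,p,r=st(); m=r.as_matrix()
c=p-m[:,1]*20.4+2*m[:,0]
crop(a,350,140,420,195,"pics/s20b.png",11)
crop(b,335,185,435,265,"pics/t20b.png",8)
for e in(-50,0,50):
  for w in (-9,9):
   for h in (-12,12):
    P=c+e*m[:,0]+w*m[:,2]+h*m[:,1]; print(e,w,h,((proj(s,P)[0]-[350,140]+.45)*11).round(),((proj(t,P)[0]-[335,185]+.45)*8).round())
E
```

```text
-50 -9 -12 [259. 322.] [167. 286.]
-50 -9 12 [214. 361.] [161. 255.]
-50 9 -12 [232. 237.] [178. 232.]
-50 9 12 [187. 279.] [171. 202.]
0 -9 -12 [479. 275.] [329. 307.]
0 -9 12 [429. 315.] [320. 276.]
0 9 -12 [451. 193.] [340. 254.]
0 9 12 [402. 235.] [331. 223.]
50 -9 -12 [691. 231.] [490. 329.]
50 -9 12 [636. 271.] [478. 297.]
50 9 -12 [663. 149.] [502. 275.]
50 9 12 [609. 192.] [490. 244.]
```

```bash
python3 - <<'E'
from h import *
t=cal("top");s=cal("scene"); _,p,r=st(); m=r.as_matrix()
_,_,n=tgt(); S=np.array([565.5,-23.4,165.1])
for d in (0,20,40,60,80,90,100,110,115,121):
    P=S+n*d; print(d,"s20b",((proj(s,P)[0]-[350,140]+.45)*11).round(),"t20b",((proj(t,P)[0]-[335,185]+.45)*8).round())
P=p+15.6*m[:,1]+2*m[:,0]; print("collar pred",((proj(s,P)[0]-[350,140]+.45)*11).round())
a=cv2.imread("pics/s20f.png"); crop(a,360,155,400,190,"pics/s20c.png",20)
E
```

```text
0 s20b [199. 456.] t20b [283. 110.]
20 s20b [231. 429.] t20b [289. 132.]
40 s20b [264. 401.] t20b [296. 154.]
60 s20b [299. 372.] t20b [303. 176.]
80 s20b [335. 342.] t20b [309. 200.]
90 s20b [354. 326.] t20b [313. 211.]
100 s20b [373. 310.] t20b [317. 224.]
110 s20b [392. 294.] t20b [320. 236.]
115 s20b [402. 286.] t20b [322. 242.]
121 s20b [414. 276.] t20b [324. 250.]
collar pred [368. 314.]
```

```bash
cat > m.py <<'E'
from h import *
s,p,r=st(); m=r.as_matrix()
_,M,n=tgt(); rel=R.from_matrix(M).inv()*r
print("t",round(s["time_s"],2),"turn",round(np.degrees(rel.as_rotvec()[1]),1),"F",r.inv().apply(s["ft_force"]).round(1),"M",r.inv().apply(s["moment"]).round(2),"tau6",round(s["tau"][5],2),"g",round(s["grip_width"]*94,1),"dep",round(130.6-np.dot(p-np.array([565.5,-23.4,165.1]),n),2))
E
for i in 1 2 3; do python3 m.py; done
python3 -m crank '[[[0,0,0.1,0,4,0,10]]]' 60 >/dev/null; python3 m.py
python3 -m crank '[[[0,0,0.1,0,4,0,10]]]' 60 >/dev/null; python3 m.py
python3 -m crank '[[[0,0,0.1,0,4,0,10]]]' 60 >/dev/null; python3 m.py
python3 -m crank '[[[0,0,0.1,0,4,0,10]]]' 60 >/dev/null; python3 m.py
python3 -m crank '[[[0,0,0.1,0,4,0,10]]]' 60 >/dev/null; python3 m.py
```

```text
t 20.63 turn 102.8 F [  1.4 -13.6  -1.7] M [-0.74 -0.06 -0.51] tau6 0.04 g 17.8 dep 18.01
t 20.63 turn 102.8 F [  1.4 -13.6  -1.7] M [-0.74 -0.06 -0.51] tau6 0.04 g 17.8 dep 18.01
t 20.63 turn 102.8 F [  1.4 -13.6  -1.7] M [-0.74 -0.06 -0.51] tau6 0.04 g 17.8 dep 18.01
t 20.72 turn 106.8 F [  2.7 -13.8  -2.2] M [-0.59 -0.14 -0.64] tau6 -1.05 g 17.4 dep 17.95
t 20.8 turn 111.0 F [  1.5 -13.8  -2.1] M [-0.64 -0.06 -0.58] tau6 -0.67 g 17.3 dep 17.91
t 20.88 turn 115.0 F [  1.5 -14.1  -1.6] M [-0.55 -0.04 -0.52] tau6 -0.63 g 17.6 dep 17.92
t 20.97 turn 119.0 F [  1.1 -12.9  -1.2] M [-0.5   0.01 -0.52] tau6 -0.63 g 17.4 dep 17.91
t 21.05 turn 123.0 F [  1.6 -13.2  -1.8] M [-0.41 -0.03 -0.62] tau6 -0.62 g 17.6 dep 17.9
```

```bash

python3 -m crank '[[[1.5,0,0,0,0,0,10],[0,0,0,0,0,0,10]]]' 60 >/dev/null; python3 m.py
python3 -m crank '[[[-3,0,0,0,0,0,10],[0,0,0,0,0,0,10]]]' 60 >/dev/null; python3 m.py
python3 -m crank '[[[1.5,0,1.5,0,0,0,10],[0,0,0,0,0,0,10]]]' 60 >/dev/null; python3 m.py
python3 -m crank '[[[0,0,-3,0,0,0,10],[0,0,0,0,0,0,10]]]' 60 >/dev/null; python3 m.py
python3 -m crank '[[[0,0,1.5,0,0,0,10],[0,0,0,0,0,0,10]]]' 60 >/dev/null; python3 m.py
```

```text
t 21.22 turn 122.9 F [ -1.2 -13.   -1.2] M [-0.52 -0.01  0.04] tau6 0.05 g 17.4 dep 17.87
t 21.38 turn 122.7 F [  2.5 -15.3  -1.6] M [-0.42 -0.02 -1.28] tau6 0.11 g 17.9 dep 17.91
t 21.55 turn 122.8 F [  0.7 -14.9  -4.2] M [-0.98 -0.02 -0.65] tau6 0.0 g 17.4 dep 17.93
t 21.72 turn 122.8 F [  1.5 -10.3  -0. ] M [-0.04 -0.01 -0.63] tau6 0.06 g 17.6 dep 17.85
t 21.88 turn 122.8 F [  2.  -13.7  -1.5] M [-0.52 -0.03 -0.6 ] tau6 0.04 g 17.4 dep 17.9
```

```bash

for k in 1 2; do python3 -m crank '[[[0,0,0,0,0,0,10]]]' 60 >/dev/null; python3 m.py; done
python3 -m crank '[[[0,0,-0.1,0,-4,0,10]]]' 60 >/dev/null; python3 m.py
python3 -m crank '[[[0,0,-0.1,0,-4,0,10]]]' 60 >/dev/null; python3 m.py
python3 -m crank '[[[0,0,-0.1,0,-4,0,10]]]' 60 >/dev/null; python3 m.py
for k in 1 2; do python3 -m crank '[[[0,0,0,0,0,0,10]]]' 60 >/dev/null; python3 m.py; done
python3 -m crank '[[[0,0,0.1,0,4,0,10]]]' 60 >/dev/null; python3 m.py
python3 -m crank '[[[0,0,0.1,0,4,0,10]]]' 60 >/dev/null; python3 m.py
python3 -m crank '[[[0,0,0.1,0,4,0,10]]]' 60 >/dev/null; python3 m.py
for k in 1 2; do python3 -m crank '[[[0,0,0,0,0,0,10]]]' 60 >/dev/null; python3 m.py; done
```

```text
t 21.97 turn 122.8 F [  2.  -14.1  -2.2] M [-0.46 -0.05 -0.67] tau6 0.05 g 17.7 dep 17.9
t 22.05 turn 122.8 F [  1.1 -13.2  -0.5] M [-0.5  -0.01 -0.63] tau6 0.05 g 17.8 dep 17.91
t 22.13 turn 118.7 F [  1.5 -13.4  -1.8] M [-0.51  0.01 -0.6 ] tau6 1.14 g 17.6 dep 17.89
t 22.22 turn 114.6 F [  2.2 -13.7  -1.9] M [-0.58  0.05 -0.7 ] tau6 0.72 g 17.4 dep 17.89
t 22.3 turn 110.6 F [  2.4 -13.1  -1.7] M [-0.63 -0.   -0.67] tau6 0.67 g 17.1 dep 17.91
t 22.38 turn 110.6 F [  1.5 -14.1  -1.7] M [-0.62  0.   -0.67] tau6 -0.44 g 17.6 dep 17.92
t 22.47 turn 110.8 F [  1.8 -14.   -1.2] M [-0.64  0.01 -0.63] tau6 -0.03 g 17.3 dep 17.92
t 22.55 turn 114.8 F [  1.1 -13.2  -1.3] M [-0.6   0.01 -0.62] tau6 -1.08 g 17.9 dep 17.9
t 22.63 turn 119.0 F [  1.6 -14.5  -1.5] M [-0.55 -0.02 -0.5 ] tau6 -0.67 g 17.3 dep 17.91
t 22.72 turn 123.0 F [  2.4 -13.6  -1.6] M [-0.44 -0.01 -0.56] tau6 -0.62 g 17.4 dep 17.89
t 22.8 turn 122.9 F [  1.7 -13.6  -1.1] M [-0.46 -0.04 -0.61] tau6 0.49 g 17.5 dep 17.91
t 22.88 turn 122.8 F [  1.3 -13.5  -1.9] M [-0.49 -0.05 -0.67] tau6 0.09 g 17.8 dep 17.9
```

```bash
python3 - <<'E'
from h import *
a=snap("scene","pics/s21f.png")["frame"];b=snap("top","pics/t21f.png")["frame"]
crop(a,350,150,390,190,"pics/s21c.png",18)
crop(b,350,180,390,220,"pics/t21c.png",18)
_,_,n=tgt(); S=np.array([565.5,-23.4,165.1])
t=cal("top");s=cal("scene")
for d in (-15,0,20,40,60): print(d,((proj(s,S+n*d)[0]-[350,150]+.47)*18).round(),((proj(t,S+n*d)[0]-[350,180]+.47)*18).round())
E
```

```text
-15 [289. 599.] [357. 304.]
0 [327. 567.] [368. 339.]
20 [379. 523.] [382. 387.]
40 [433. 477.] [396. 436.]
60 [490. 429.] [411. 487.]
```

```bash
python3 - <<'E'
from h import *
t=cal("top");s=cal("scene"); _,p,r=st(); m=r.as_matrix()
c=p-m[:,1]*20.4+2*m[:,0]
for e in(-50,0):
  for w in (-9,9):
    P=c+e*m[:,0]+w*m[:,2]-12*m[:,1]; print(e,w,((proj(s,P)[0]-[350,150]+.47)*18).round(),((proj(t,P)[0]-[350,180]+.47)*18).round())
b=cv2.imread("pics/t21f.png"); crop(b,345,185,405,245,"pics/t21d.png",12)
for e in(-50,0):
  for w in (-9,9):
    P=c+e*m[:,0]+w*m[:,2]-12*m[:,1]; print(e,w,((proj(t,P)[0]-[345,185]+.47)*12).round())
E
```

```text
-50 -9 [379. 210.] [128. 614.]
-50 9 [382.  73.] [195. 505.]
0 -9 [760. 270.] [448. 775.]
0 9 [761. 134.] [517. 667.]
-50 -9 [145. 349.]
-50 9 [190. 277.]
0 -9 [359. 457.]
0 9 [404. 385.]
```

```bash

for i in 1; do
python3 -m crank '[[[0,0,0.1,0,4,0,10]]]' 60 >/dev/null; python3 m.py
python3 -m crank '[[[0,0,0.1,0,4,0,10]]]' 60 >/dev/null; python3 m.py
python3 -m crank '[[[0,0,0.1,0,4,0,10]]]' 60 >/dev/null; python3 m.py
python3 -m crank '[[[0,0,0.1,0,4,0,10]]]' 60 >/dev/null; python3 m.py
python3 -m crank '[[[0,0,0.1,0,4,0,10]]]' 60 >/dev/null; python3 m.py
python3 -m crank '[[[0,0,0.1,0,4,0,10]]]' 60 >/dev/null; python3 m.py
python3 -m crank '[[[0,0,0.1,0,4,0,10]]]' 60 >/dev/null; python3 m.py
python3 -m crank '[[[0,0,0.1,0,4,0,10]]]' 60 >/dev/null; python3 m.py
done
```

```text
t 23.07 turn 126.8 F [  2.2 -13.6  -0.9] M [-0.37 -0.05 -0.71] tau6 -1.06 g 17.7 dep 17.91
t 23.15 turn 131.0 F [  1.5 -13.   -0.8] M [-0.27 -0.13 -0.72] tau6 -0.61 g 17.5 dep 17.9
t 23.23 turn 134.9 F [  1.3 -13.3  -0.7] M [-0.17 -0.19 -0.77] tau6 -0.51 g 17.6 dep 17.89
t 23.32 turn 138.9 F [  2.2 -12.1   0.3] M [-0.1  -0.15 -0.75] tau6 -0.5 g 17.6 dep 17.9
t 23.4 turn 142.9 F [  2.4 -12.5  -0.5] M [-0.06 -0.21 -0.72] tau6 -0.47 g 17.9 dep 17.89
t 23.48 turn 146.9 F [  2.4 -12.5   0.4] M [ 0.07 -0.18 -0.76] tau6 -0.45 g 17.5 dep 17.9
t 23.57 turn 150.9 F [  1.4 -11.6   0.7] M [ 0.14 -0.19 -0.75] tau6 -0.44 g 17.4 dep 17.91
t 23.65 turn 154.9 F [  1.7 -13.    0.3] M [ 0.19 -0.14 -0.76] tau6 -0.5 g 17.5 dep 17.91
```

```bash

python3 -m crank '[[[0,0,0.1,0,4,0,10]]]' 60 >/dev/null; python3 m.py
python3 -m crank '[[[0,0,0.1,0,4,0,10]]]' 60 >/dev/null; python3 m.py
python3 -m crank '[[[0,0,0.1,0,4,0,10]]]' 60 >/dev/null; python3 m.py
python3 -m crank '[[[0,0,0,0,0,0,10]]]' 60 >/dev/null; python3 m.py
python3 -m crank '[[[0,0,0,0,0,0,10]]]' 60 >/dev/null; python3 m.py
python3 - <<'E'
from h import *
print(ctrl.get_state()["joint_positions"])
a=snap("scene","pics/s22f.png")["frame"];b=snap("top","pics/t22f.png")["frame"]
crop(a,350,140,420,195,"pics/s22b.png",11)
crop(b,345,185,405,245,"pics/t22d.png",12)
t=cal("top");s=cal("scene"); _,p,r=st(); m=r.as_matrix()
for off in (0,2):
 c=p-m[:,1]*20.4+off*m[:,0]
 for e in(-50,0):
  for w in (-9,9):
    P=c+e*m[:,0]+w*m[:,2]-12*m[:,1]; print(off,e,w,((proj(s,P)[0]-[350,140]+.45)*11).round(),((proj(t,P)[0]-[345,185]+.47)*12).round())
E
```

```text
t 23.73 turn 158.9 F [  1.6 -11.7   1.2] M [ 0.28 -0.21 -0.73] tau6 -0.48 g 17.8 dep 17.87
t 23.82 turn 162.9 F [  2.3 -11.8   1.8] M [ 0.37 -0.11 -0.69] tau6 -0.56 g 17.6 dep 17.89
t 23.9 turn 166.9 F [  2.1 -11.4   2. ] M [ 0.5  -0.11 -0.76] tau6 -0.58 g 17.7 dep 17.87
t 23.98 turn 166.9 F [  2.  -12.7   2. ] M [ 0.46 -0.03 -0.79] tau6 0.47 g 17.7 dep 17.85
t 24.07 turn 166.8 F [  2.9 -12.6   1.8] M [ 0.44 -0.02 -0.85] tau6 0.07 g 17.6 dep 17.87
[-0.3081636  -0.13542142  1.93153271  0.21132567  0.86361236  0.83716559]
0 -50 -9 [265.  62.] [271. 205.]
0 -50 9 [324.  13.] [358. 179.]
0 0 -9 [429. 250.] [337. 423.]
0 0 9 [487. 199.] [423. 399.]
2 -50 -9 [272.  70.] [273. 214.]
2 -50 9 [331.  20.] [360. 188.]
2 0 -9 [436. 257.] [340. 432.]
2 0 9 [494. 207.] [426. 407.]
```

```bash
python3 - <<'E'
from h import *
t=cal("top");s=cal("scene")
def go(tp,sp,p,q,lab):
    P,e=tri(t,(355+tp[0]/15-.47,185+tp[1]/15-.47),s,(350+sp[0]/14-.47,155+sp[1]/14-.47))
    m=R.from_quat(q).as_matrix(); print(lab,P.round(1),"skew",e.round(1),"tool frame",(m.T@(P-np.array(p))).round(1))
go((250,240),(312,297),[488.5,-24.8,305.7],[0.687,0.212,0.143,-0.68],"t12")
go((250,235),(315,295),[488.5,-24.8,305.7],[0.687,0.212,0.143,-0.68],"t12")
go((245,210),(270,337),[495.6,-25.6,286.7],[0.688,0.213,0.145,-0.678],"t13")
go((237,193),(250,355),[500.9,-24.9,275.9],[0.688,0.213,0.145,-0.678],"t14")
E
```

```text
t12 [555.1 -24.4 193.1] skew 1.8 tool frame [  3.3 130.8  -1.8]
t12 [555.7 -24.8 193. ] skew 2.8 tool frame [  3.7 131.1  -2.3]
t13 [563.8 -24.7 174.8] skew 0.3 tool frame [  4.5 130.9  -0.9]
t14 [568.  -24.1 166.6] skew 0.3 tool frame [  4.9 128.2  -1.1]
```

```bash

python3 -m crank '[[[2.5,0,0,0,0,0,10],[2.5,0,0,0,0,0,10],[0,0,0,0,0,0,10]]]' 60 >/dev/null; python3 m.py
python3 -m crank '[[[-2.5,0,0,0,0,0,10],[-2.5,0,0,0,0,0,10],[-2.5,0,0,0,0,0,10],[-2.5,0,0,0,0,0,10],[0,0,0,0,0,0,10]]]' 60 >/dev/null; python3 m.py
python3 -m crank '[[[2.5,0,0,0,0,0,10],[2.5,0,0,0,0,0,10],[0,0,2.5,0,0,0,10],[0,0,2.5,0,0,0,10],[0,0,0,0,0,0,10]]]' 60 >/dev/null; python3 m.py
python3 -m crank '[[[0,0,-2.5,0,0,0,10],[0,0,-2.5,0,0,0,10],[0,0,-2.5,0,0,0,10],[0,0,-2.5,0,0,0,10],[0,0,0,0,0,0,10]]]' 60 >/dev/null; python3 m.py
python3 -m crank '[[[0,0,2.5,0,0,0,10],[0,0,2.5,0,0,0,10],[0,0,0,0,0,0,10]]]' 60 >/dev/null; python3 m.py
```

```text
t 24.42 turn 166.9 F [-3.9 -6.2  0.3] M [-0.04 -0.01  0.93] tau6 0.0 g 17.6 dep 17.79
t 24.83 turn 166.7 F [  5.9 -16.7   2.5] M [ 0.83  0.05 -2.06] tau6 0.07 g 17.7 dep 17.98
t 25.25 turn 167.0 F [ -0.2 -13.7  -5.4] M [-1.62 -0.05  0.1 ] tau6 -0.0 g 17.6 dep 17.95
t 25.67 turn 166.6 F [ 3.  -8.2  7.3] M [ 2.3  -0.03 -0.76] tau6 0.1 g 17.6 dep 17.89
t 25.92 turn 166.8 F [  0.4 -10.7   0.7] M [ 0.15 -0.03 -0.32] tau6 0.01 g 17.6 dep 17.91
```

```bash

python3 -m crank '[[[2.5,-3,0,0,0,0,10],[0,0,0,0,0,0,10]]]' 60 >/dev/null; python3 m.py
for i in 1; do
python3 -m crank '[[[0,-3,0,0,0,0,10],[0,0,0,0,0,0,10]]]' 60 >/dev/null; python3 m.py
python3 -m crank '[[[0,-3,0,0,0,0,10],[0,0,0,0,0,0,10]]]' 60 >/dev/null; python3 m.py
python3 -m crank '[[[0,-3,0,0,0,0,10],[0,0,0,0,0,0,10]]]' 60 >/dev/null; python3 m.py
python3 -m crank '[[[0,-3,0,0,0,0,10],[0,0,0,0,0,0,10]]]' 60 >/dev/null; python3 m.py
python3 -m crank '[[[0,-3,0,0,0,0,10],[0,0,0,0,0,0,10]]]' 60 >/dev/null; python3 m.py
python3 -m crank '[[[0,-3,0,0,0,0,10],[0,0,0,0,0,0,10]]]' 60 >/dev/null; python3 m.py
done
```

```text
t 26.08 turn 166.9 F [-3.6  3.3  1.9] M [0.46 0.04 0.88] tau6 -0.05 g 17.9 dep 16.37
t 26.25 turn 166.9 F [-2.8  4.2  0.7] M [0.51 0.03 0.87] tau6 0.0 g 17.5 dep 13.68
t 26.42 turn 166.9 F [-2.3  2.8  1. ] M [0.48 0.04 0.73] tau6 0.01 g 17.4 dep 10.52
t 26.58 turn 166.9 F [-2.2 -1.4  1.5] M [0.3  0.05 0.56] tau6 0.02 g 17.5 dep 7.14
t 26.75 turn 166.8 F [-1.  -3.4 -0.2] M [0.01 0.04 0.13] tau6 0.02 g 17.2 dep 4.28
t 26.92 turn 166.8 F [1.4 1.5 0.6] M [-0.09 -0.04 -0.37] tau6 0.02 g 17.6 dep 1.92
t 27.08 turn 166.8 F [ 0.5  1.8 -0. ] M [-0.17 -0.01 -0.31] tau6 0.02 g 17.7 dep -1.22
```

```bash

python3 -m crank '[[[-1.5,0,0.8,0,0,0,10],[0,0,0.1,0,5,0,10],[0,0,0.1,0,5,0,10],[0,3,0,0,0,0,10],[0,3,0,0,0,0,10],[0,0,0,0,0,0,10]]]' 60 >/dev/null; python3 m.py
python3 -m crank '[[[0,2,0,0,0,0,10],[0,1,0,0,0,0,10],[0,0,0,0,0,0,10]]]' 60 >/dev/null; python3 m.py
python3 -m crank '[[[0,2,0,0,0,0,10],[0,1,0,0,0,0,10],[0,0,0,0,0,0,10]]]' 60 >/dev/null; python3 m.py
```

```text
t 27.58 turn 176.7 F [-0.7  0.8  0.9] M [-0.14 -0.03 -0.05] tau6 0.01 g 17.9 dep 5.23
t 27.83 turn 176.8 F [-2.3  0.2 -0. ] M [-0.13  0.01  0.36] tau6 0.0 g 17.5 dep 7.55
t 28.08 turn 176.8 F [-2.5  1.3  0. ] M [-0.28 -0.03  0.82] tau6 0.0 g 17.6 dep 10.59
```

```bash

python3 -m crank '[[[-1.5,2,0,0,0,0,10],[0,2,0,0,0,0,10],[0,1.5,0,0,0,0,10],[0,0,0,0,0,0,10]]]' 60 >/dev/null; python3 m.py
python3 -m crank '[[[0,0,0,0,2,0,10],[0,0,0,0,2,0,10]]]' 60 >/dev/null; python3 m.py
python3 -m crank '[[[0,0,0,0,2,0,10],[0,0,0,0,0,0,10]]]' 60 >/dev/null; python3 m.py
python3 -m crank '[[[0,0,0,0,2,0,10],[0,0,0,0,0,0,10]]]' 60 >/dev/null; python3 m.py
python3 -m crank '[[[0,0,0,0,2,0,10],[0,0,0,0,0,0,10]]]' 60 >/dev/null; python3 m.py
python3 -m crank '[[[0,0,0,0,2,0,10],[0,0,0,0,0,0,10]]]' 60 >/dev/null; python3 m.py
python3 -m crank '[[[0,0,0,0,2,0,10],[0,0,0,0,0,0,10]]]' 60 >/dev/null; python3 m.py
python3 -m crank '[[[0,0,0,0,2,0,10],[0,0,0,0,0,0,10]]]' 60 >/dev/null; python3 m.py
python3 -m crank '[[[0,0,0,0,2,0,10],[0,0,0,0,0,0,10]]]' 60 >/dev/null; python3 m.py
```

```text
t 28.42 turn 176.8 F [-3.   1.4 -0.3] M [-0.14  0.02  0.72] tau6 0.0 g 17.5 dep 16.51
t 28.58 turn -179.1 F [-3.   2.3  0.2] M [-0.01  0.04  0.76] tau6 -0.34 g 17.5 dep 16.42
t 28.75 turn -177.2 F [-2.2  1.8 -0.5] M [-0.05 -0.03  0.8 ] tau6 0.28 g 17.7 dep 16.42
t 28.92 turn -175.2 F [-2.9  2.4  0.7] M [ 0.03 -0.01  0.86] tau6 0.25 g 17.6 dep 16.36
t 29.08 turn -173.2 F [-3.1  3.1  0.2] M [0.01 0.02 0.83] tau6 0.25 g 18.1 dep 16.32
t 29.25 turn -171.3 F [-2.8  2.2  0.7] M [ 0.06 -0.03  0.9 ] tau6 0.25 g 17.8 dep 16.27
t 29.42 turn -169.3 F [-2.8  2.1  0.6] M [ 0.12 -0.04  0.86] tau6 0.25 g 17.6 dep 16.23
t 29.58 turn -167.3 F [-2.8  3.4 -0.5] M [ 0.07 -0.03  0.94] tau6 0.27 g 17.7 dep 16.19
t 29.75 turn -165.3 F [-2.9  2.1  1.4] M [ 0.16 -0.03  0.95] tau6 0.29 g 17.6 dep 16.22
```

```bash

python3 -m crank '[[[0,-5,0,0,0,0,10],[0,-5,0,0,0,0,10],[0,-5,0,0,0,0,10],[0,-2,0,0,0,0,10],[0,0,0,0,6,0,10],[0,0,0,0,6,0,10],[0,0,0,0,0,0,10]]]' 60 >/dev/null; python3 m.py
python3 - <<'E'
from h import *
rep()
a=snap("scene","pics/s23f.png")["frame"];b=snap("top","pics/t23f.png")["frame"]
crop(a,350,140,420,195,"pics/s23b.png",11)
crop(b,345,185,405,245,"pics/t23d.png",12)
E
```

```text
t 30.33 turn -153.2 F [1.3 2.  0.3] M [ 0.06  0.   -0.35] tau6 0.74 g 17.6 dep -0.28
t 30.33 p [501.  -25.2 279. ] x [-0.815  0.366 -0.449] y [ 0.486  0.012 -0.874] z [-0.314 -0.931 -0.188] q [-0.322 -0.16   1.911  0.209  0.919  1.534] F [-0.2  0.3 -2.4] M [0.06 0.35 0.03] g 17.6
```

```bash

python3 -m crank '[[[0,3,0,0,0,0,10],[0,3,0,0,0,0,10],[0,0,0,0,0,0,10]]]' 60 >/dev/null; python3 m.py
python3 -m crank '[[[0,2,0,0,0,0,10],[0,0,0,0,0,0,10]]]' 60 >/dev/null; python3 m.py
python3 -m crank '[[[0,1,0,0,0,0,10],[0,0,0,0,0,0,10]]]' 60 >/dev/null; python3 m.py
```

```text
t 30.68 turn -153.3 F [0.6 1.5 0.9] M [ 0.28  0.06 -0.09] tau6 -0.01 g 17.4 dep 5.72
t 30.85 turn -153.2 F [0.1 1.2 1.7] M [0.42 0.02 0.07] tau6 -0.01 g 17.5 dep 7.28
t 31.02 turn -153.2 F [-1.3  2.5  2. ] M [ 0.55 -0.03  0.18] tau6 -0.0 g 17.7 dep 8.19
```

```bash

python3 -m crank '[[[0,1.5,0,0,0,0,10],[0,0,0,0,0,0,10]]]' 60 >/dev/null; python3 m.py
python3 -m crank '[[[0,1.5,0,0,0,0,10],[0,0,0,0,0,0,10]]]' 60 >/dev/null; python3 m.py
python3 -m crank '[[[0,1.5,0,0,0,0,10],[0,0,0,0,0,0,10]]]' 60 >/dev/null; python3 m.py
python3 -m crank '[[[0,1.5,0,0,0,0,10],[0,0,0,0,0,0,10]]]' 60 >/dev/null; python3 m.py
```

```text
t 31.18 turn -153.2 F [-1.  -0.4  2.6] M [ 0.74 -0.02  0.26] tau6 0.0 g 17.7 dep 9.51
t 31.35 turn -153.2 F [-0.8 -4.2  3.2] M [0.81 0.03 0.22] tau6 0.01 g 17.8 dep 10.73
t 31.52 turn -153.2 F [-0.7 -5.7  2.4] M [0.86 0.01 0.15] tau6 0.01 g 17.4 dep 12.02
t 31.68 turn -153.3 F [ 0.4 -9.3  3.4] M [ 0.95  0.06 -0.01] tau6 0.01 g 17.7 dep 13.1
```

```bash

python3 -m crank '[[[0,-3,0,0,0,0,10],[0,-5,0,0,0,0,10],[0,-8,0,0,0,0,10],[0,-12,0,0,0,0,10],[0,-15,0,0,0,0,10],[0,0,0,0,0,0,10],[0,0,0,0,0,0,10]]]' 60 >/dev/null; python3 m.py
python3 - <<'E'
from h import *
rep()
a=snap("scene","pics/s24f.png")["frame"];b=snap("top","pics/t24f.png")["frame"]
crop(a,340,120,420,195,"pics/s24b.png",9)
crop(b,345,185,405,245,"pics/t24d.png",12)
t=cal("top");s=cal("scene"); _,p,r=st(); m=r.as_matrix()
for L in (130.6,125,120):
    P=p+L*m[:,1]-2*m[:,0]*-1; print(L,((proj(s,P)[0]-[340,120]+.45)*9).round(),((proj(t,P)[0]-[345,185]+.47)*12).round())
E
```

```text
t 32.27 turn -153.2 F [0.3 2.2 1.3] M [ 0.11  0.04 -0.41] tau6 -0.01 g 17.5 dep -28.79
t 32.27 p [488.7 -25.5 304.8] x [-0.814  0.366 -0.452] y [ 0.49   0.012 -0.872] z [-0.313 -0.931 -0.189] q [-0.337 -0.197  1.877  0.209  0.988  1.532] F [ 0.4 -1.  -2.3] M [ 0.06  0.42 -0.01] g 17.5
130.6 [290. 528.] [316. 217.]
125 [298. 521.] [318. 226.]
120 [305. 515.] [321. 235.]
```

```bash
python3 - <<'E'
from h import *
a=cv2.imread("pics/s24f.png");b=cv2.imread("pics/t24f.png");a0=cv2.imread("pics/s7f.png");b0=cv2.imread("pics/t7f.png")
def c(i,x,y,w): return cv2.resize(i[y-w:y+w,x-w:x+w],(380,280),interpolation=cv2.INTER_CUBIC)
o=np.vstack([np.hstack([c(a0,368,181,9),c(b0,370,198,9)]),np.hstack([c(a,368,181,9),c(b,370,198,9)])])
cv2.imwrite("pics/cmp.png",o)
E
python3 - <<'E'
from h import *
t=cal("top");s=cal("scene"); _,_,n=tgt(); S=np.array([565.5,-23.4,165.1]); ey=np.array([-.0216,1,0]); ex=np.cross(ey,n)
for tp,sp in [((370.2,197.5),(367.3,182.2)),((370.5,199.0),(368,181.3))]:
    P,e=tri(t,np.array(tp)-.5,s,np.array(sp)-.5); d=P-S; print(P.round(1),e.round(1),"n",np.dot(d,n).round(1),"ex",np.dot(d,ex).round(1),"ey",np.dot(d,ey).round(1))
for f in ["s7f","s24f"]:
    im=cv2.imread(f"pics/{f}.png"); print(f); print(im[176:188,361:374].mean(2).round().astype(int))
for f in ["t7f","t24f"]:
    im=cv2.imread(f"pics/{f}.png"); print(f); print(im[193:205,364:378].mean(2).round().astype(int))
E
```

```text
[569.9 -23.8 158.5] 1.0 n -7.9 ex 0.6 ey -0.5
[565.2 -23.1 166.2] 0.9 n 1.1 ex 0.3 ey 0.3
s7f
[[137 146 197 239 235 230 222 219 232 234 235 227 218]
 [129 144 184 222 151  95  93 102 152 206 230 231 225]
 [113 136 138 125  95  89  71  70  84 122 203 239 232]
 [ 89 128 140 116  93  69  59  56  63  85 171 237 237]
 [ 84 110 134 120  84  79  80  62  66  82 122 200 238]
 [ 77  82 128 131 107  85  89  74  65  74 118 195 238]
 [109  84 107 127 113  83 100  91  73  86 121 197 238]
 [107  76  89 123 125  94  91  89  83  96 149 223 236]
 [128  82  88 119 132 109  91  96 103 132 206 238 233]
 [124  98  79  96 125 125 120 146 192 233 239 235 218]
 [126 111  75  83 122 144 188 237 239 238 236 226 192]
 [149 111  91  87 112 132 148 205 233 230 221 191 175]]
s24f
[[132 140 194 236 233 226 217 214 229 211 127 123 114]
 [123 140 181 217 150  92  91 104 156 180 120 110 109]
 [108 133 134 122  86  77  79  81  87 102 122 110 102]
 [ 88 121 137 116  93  72  60  57  72  93 121 140 122]
 [ 82 104 129 132 142 151 113  71  61  79 152 214 221]
 [ 73  81 121 130 171 233 219 128  61  74 125 199 234]
 [103  82 
[... 1047 characters left out ...]
1 227 235 238 240 239 239 238 233 224 215 230 232]
 [195 228 238 241 238 234 228 228 235 238 237 230 227 229]
 [215 238 240 233 214 198 189 182 198 224 236 237 231 224]
 [228 239 232 197 166 181 194 165 139 172 216 235 235 223]
 [232 236 209 150 152 201 218 188 122 121 182 231 236 224]
 [233 233 181 119 140 188 195 170 108  96 165 231 238 225]
 [234 233 175 107 103 130 128 114  84  97 169 233 237 222]
 [233 235 198 126  84  79  78  79  86 128 194 234 234 211]
 [230 238 227 178 128  96  86  94 125 181 225 235 225 193]
 [214 236 237 226 198 149 123 135 175 218 234 230 202 176]
 [187 224 235 236 225 173 143 154 184 213 227 213 183 170]
 [171 199 219 227 213 160 140 152 164 175 196 189 176 173]]
```

```bash

python3 -m crank '[[[0,-30,0,0,0,0,10],[10,-29,3.5,0,0,0,10],[11,0,3.5,0,0,0,10],[0,0,0,0,0,0,10]]]' 60
python3 - <<'E'
from h import *
rep()
y=np.array([0,0,-1.]); 
a=np.arctan2(.962,.274)
z=-np.array([np.cos(a),np.sin(a),0]); x=np.cross(y,z); plan([440,-25,345],np.c_[x,y,z])
z=-z; x=np.cross(y,z); plan([440,-25,345],np.c_[x,y,z])
E
```

```text
time_s: 32.7
ee_pos: [439.0, -25.0, 344.2]
ee_rot: [0.301, 0.709, -0.635, 0.048]
ft_force: [-1.3, 0.4, -2.6]
grip_width: 0.187
t 32.7 p [439.  -25.  344.2] x [-0.814  0.366 -0.451] y [ 0.489  0.011 -0.872] z [-0.314 -0.931 -0.188] q [-0.402 -0.297  1.845  0.224  1.132  1.492] F [-1.3  0.4 -2.6] M [0.09 0.44 0.02] g 17.5
tool shift(start axes) [-1.2 -0.2 -0.5] dist 1.3 rotvec deg [ 10.   -5.3 -27.5] 29.7
tool shift(start axes) [-1.2 -0.2 -0.5] dist 1.3 rotvec deg [ 41.5 169.1  15. ] 174.8
```

```bash

python3 -m crank '[[[0,0,0,2,-1.1,-5.5,10],[0,0,0,2,-1.1,-5.5,10],[0,0,0,2,-1.1,-5.5,10],[0,0,0,2,-1.1,-5.5,10],[0,0,0,2,-0.9,-5.5,10],[0,0,0,0,0,0,10]]]' 60 >/dev/null
python3 - <<'E'
from h import *
rep()
y=np.array([0,0,-1.]); a=np.arctan2(.962,.274)
z=-np.array([np.cos(a),np.sin(a),0]); x=np.cross(y,z); plan([497,390.7,345],np.c_[x,y,z])
E
```

```text
t 33.2 p [445.4 -25.3 341.3] x [-0.962  0.272  0.005] y [-0.005 -0.001 -1.   ] z [-0.272 -0.962  0.002] q [-0.211  0.029  1.471 -0.002  1.646  1.634] F [ 1.4 -0.6 -1.3] M [ 0.06 -0.1   0.03] g 17.8
tool shift(start axes) [  63.4   -4.2 -414.4] dist 419.2 rotvec deg [-0.1  0.1  0.3] 0.3
```

```bash
python3 -m crank '[[[3,0,-20,0,0,0,10],[6,0,-38,0,0,0,10],[6,-0.5,-38,0,0,0,10],[6,-0.5,-38,0,0,0,10],[6,-0.5,-38,0,0,0,10],[6,-0.5,-38,0,0,0,10],[6,-0.5,-38,0,0,0,10],[6,-0.5,-38,0,0,0,10]]]' 60;python3 -m crank '[[[6,-0.5,-38,0,0,0,10],[6,-0.5,-38,0,0,0,10],[4,-0.5,-35,0,0,0,10],[1,0,-17,0,0,0,10],[0,0,0,0,0,0,10],[0,0,0,0,0,0,10]]]' ; python3 - <<'E'
from h import *
rep()
a=snap("scene","pics/s25f.png")["frame"];b=snap("top","pics/t25f.png")["frame"]
crop(a,190,150,250,300,"pics/s25.png",5)
crop(b,195,195,285,250,"pics/t25.png",8)
s=cal("scene"); _,p,r=st(); m=r.as_matrix()
for off in(0,3):
  P=p+130.8*m[:,1]+off*m[:,0]; print(P.round(1),proj(s,P)[0].round(1),((proj(s,P)[0]-[190,150]+.4)*5).round())
E
```

```text
time_s: 33.87
ee_pos: [475.1, 263.7, 346.5]
ee_rot: [-0.098, -0.7, 0.701, 0.097]
ft_force: [0.7, -0.8, -0.7]
grip_width: 0.185
time_s: 34.37
ee_pos: [494.0, 389.9, 347.1]
ee_rot: [-0.097, -0.699, 0.702, 0.097]
ft_force: [0.3, -1.4, -1.4]
grip_width: 0.186
t 34.37 p [494.  389.9 347.1] x [-0.962  0.272 -0.001] y [-0.    -0.004 -1.   ] z [-0.272 -0.962  0.004] q [ 0.56   0.325  1.085 -0.003  1.734  2.406] F [ 0.3 -1.4 -1.4] M [ 0.03 -0.02  0.02] g 17.5
[494.3 388.  217.8] [216.3 250.5] [134. 504.]
[491.5 388.8 217.8] [216.4 251.7] [134. 511.]
```

```bash
python3 - <<'E'
from h import *
s=cal("scene")
f=cv2.imread("pics/s11f.png");g=cv2.imread("pics/s25f.png")
crop(f,200,235,235,285,"pics/x1.png",8);crop(g,200,235,235,285,"pics/x2.png",8)
cv2.imwrite("pics/x.png",np.hstack([cv2.imread("pics/x1.png"),cv2.imread("pics/x2.png")]))
E
python3 -m crank '[[[-5.6,0,-2.6,0,0,0,10],[0,20,0,0,0,0,10],[0,30,0,0,0,0,10],[0,25,0,0,0,0,10],[0,8,0,0,0,0,10],[0,0,0,0,0,0,10],[0,0,0,0,0,0,10]]]' 60 >/dev/null; python3 - <<'E'
from h import *
rep()
a=snap("scene","pics/s26f.png")["frame"]
crop(a,195,220,255,290,"pics/s26.png",10)
s=cal("scene"); _,p,r=st(); m=r.as_matrix()
P=p+130.8*m[:,1]+3*m[:,0]; print(P.round(1),((proj(s,P)[0]-[195,220]+.45)*10).round())
E
```

```text
t 35.05 p [501.6 389.9 267.3] x [-0.962  0.275 -0.004] y [ 0.003 -0.002 -1.   ] z [-0.275 -0.962  0.001] q [ 0.553  0.342  1.248 -0.003  1.55   2.402] F [ 1.2  0.5 -0.9] M [ 0.03 -0.01 -0.03] g 17.3
[499.8 391.1 137.4] [268. 504.]
```

```bash
python3 -m crank '[[[0.8,8,0,0,0,0,10],[0,8,0,0,0,0,10],[0,8,0,0,0,0,10],[0,0,0,0,0,0,10]]]' 60; python3 - <<'E'
from h import *
rep()
a=snap("scene","pics/s27f.png")["frame"]
crop(a,195,220,255,290,"pics/s27.png",8)
E
```

```text
time_s: 35.43
ee_pos: [499.3, 390.0, 240.3]
ee_rot: [-0.098, -0.699, 0.702, 0.098]
ft_force: [-0.1, -0.1, -2.5]
grip_width: 0.188
t 35.43 p [499.3 390.  240.3] x [-0.962  0.273 -0.   ] y [-0.001 -0.004 -1.   ] z [-0.273 -0.962  0.004] q [ 0.555  0.35   1.3   -0.003  1.494  2.403] F [-0.1 -0.1 -2.5] M [0.02 0.04 0.04] g 17.6
```

```bash
python3 -m crank '[[[0,0,-1.8,0,0,0,10],[0,15,0,0,0,0,10],[0,20,0,0,0,0,10],[0,20,0,0,0,0,10],[0,20,0,0,0,0,10],[0,0,0,0,0,0,10]]]' 60; python3 - <<'E'
from h import *
rep()
a=snap("scene","pics/s28f.png")["frame"]
crop(a,195,220,255,290,"pics/s28.png",8)
E
```

```text
time_s: 35.98
ee_pos: [498.7, 390.9, 163.4]
ee_rot: [-0.096, -0.698, 0.703, 0.099]
ft_force: [-1.4, -1.1, -2.2]
grip_width: 0.189
t 35.98 p [498.7 390.9 163.4] x [-0.962  0.274  0.002] y [-0.004 -0.006 -1.   ] z [-0.274 -0.962  0.007] q [ 0.557  0.39   1.428 -0.003  1.331  2.405] F [-1.4 -1.1 -2.2] M [ 0.04  0.12 -0.04] g 17.8
```

```bash
python3 -m crank '[[[0,10,0,0,0,0,10],[0,7,0,0,0,0,10],[0,0,0,0,0,0,10]]]' 60; 
python3 -m crank '[[[0,2,0,0,0,0,10],[0,1.5,0,0,0,0,10],[0,0,0,0,0,0,10]]]' 60; python3 - <<'E'
from h import *
rep()
E
python3 -m crank '[[[0,1,0,0,0,0,10],[0,1,0,0,0,0,10],[0,0,0,0,0,0,10]]]' 60; python3 - <<'E'
from h import *
rep()
E
```

```text
time_s: 36.28
ee_pos: [500.6, 391.9, 149.6]
ee_rot: [-0.098, -0.699, 0.701, 0.097]
ft_force: [-0.1, -0.3, -1.3]
grip_width: 0.188
time_s: 36.53
ee_pos: [501.0, 392.1, 147.0]
ee_rot: [-0.099, -0.7, 0.701, 0.097]
ft_force: [0.8, -0.4, -2.1]
grip_width: 0.187
t 36.53 p [501.  392.1 147. ] x [-0.962  0.274 -0.003] y [ 0.002 -0.002 -1.   ] z [-0.274 -0.962  0.001] q [ 0.557  0.399  1.455 -0.003  1.287  2.406] F [ 0.8 -0.4 -2.1] M [ 0.04 -0.01 -0.03] g 17.5
time_s: 36.78
ee_pos: [500.9, 392.0, 144.8]
ee_rot: [-0.099, -0.7, 0.701, 0.097]
ft_force: [-0.1, 0.1, -1.6]
grip_width: 0.185
t 36.78 p [500.9 392.  144.8] x [-0.962  0.274 -0.003] y [ 0.002 -0.002 -1.   ] z [-0.274 -0.962  0.002] q [ 0.557  0.401  1.458 -0.003  1.282  2.405] F [-0.1  0.1 -1.6] M [ 0.05  0.02 -0.01] g 17.4
```

```bash
for i in 1; do 
python3 -m crank '[[[0,1.5,0,0,0,0,10],[0,0,0,0,0,0,10]]]' 60|sed -n '2p;4p'
python3 -m crank '[[[0,1.5,0,0,0,0,10],[0,0,0,0,0,0,10]]]' 60|sed -n '2p;4p'
python3 -m crank '[[[0,1,0,0,0,0,10],[0,0,0,0,0,0,10]]]' 60|sed -n '2p;4p'; done
```

```text
ee_pos: [500.8, 392.0, 143.1]
ft_force: [0.5, 0.2, -2.5]
ee_pos: [500.8, 392.0, 141.5]
ft_force: [-0.4, -0.0, -2.0]
ee_pos: [500.9, 392.0, 140.6]
ft_force: [-0.1, -0.2, -1.5]
```

```bash
for i in 1; do 
python3 -m crank '[[[0,1,0,0,0,0,10],[0,0,0,0,0,0,10]]]' 60|sed -n '2p;4p'
python3 -m crank '[[[0,1,0,0,0,0,10],[0,0,0,0,0,0,10]]]' 60|sed -n '2p;4p'
python3 -m crank '[[[0,1,0,0,0,0,10],[0,0,0,0,0,0,10]]]' 60|sed -n '2p;4p'; done
```

```text
ee_pos: [501.0, 392.1, 140.6]
ft_force: [-1.2, -1.1, 2.6]
ee_pos: [501.0, 392.1, 140.5]
ft_force: [-2.0, -1.5, 7.1]
ee_pos: [501.1, 392.0, 140.5]
ft_force: [-2.8, -1.5, 11.3]
```

```bash
python3 -m crank '[[[0,-2,0,0,0,0,10],[0,0,0,0,0,0,22],[0,0,0,0,0,0,30],[0,0,0,0,0,0,40],[0,0,0,0,0,0,50],[0,0,0,0,0,0,50],[0,0,0,0,0,0,50]]]' 20; python3 - <<'E'
from h import *
rep()
a=snap("scene","pics/s29f.png")["frame"]
crop(a,195,220,255,290,"pics/s29.png",8)
E
```

```text
time_s: 38.37
ee_pos: [500.9, 392.0, 139.5]
ee_rot: [-0.098, -0.7, 0.701, 0.097]
ft_force: [0.2, 0.3, 0.1]
grip_width: 0.523
t 38.37 p [500.9 392.  139.5] x [-0.962  0.274 -0.002] y [ 0.002 -0.002 -1.   ] z [-0.274 -0.962  0.002] q [ 0.557  0.404  1.466 -0.003  1.271  2.405] F [0.2 0.3 0.1] M [ 0.07  0.   -0.01] g 49.2
```

Released and seated. Rise clear and check both the rack and the socket.

```bash
python3 -m crank '[[[0,-15,0,0,0,0,50],[0,-30,0,0,0,0,50],[0,-40,0,0,0,0,50],[0,-40,0,0,0,0,50],[0,-30,0,0,0,0,50],[30,0,0,0,0,0,50],[40,0,0,0,0,0,50],[40,0,0,0,0,0,50]]]' 20;python3 -m crank '[[[40,0,0,0,0,0,50],[0,0,0,0,0,0,50]]]' 20; python3 - <<'E'
from h import *
rep()
a=snap("scene","pics/s30f.png")["frame"];b=snap("top","pics/t30f.png")["frame"]
o=np.hstack([cv2.resize(b[195:250,195:285],(390,240)),cv2.resize(cv2.imread("pics/t7f.png")[195:250,195:285],(390,240))])
o2=np.hstack([cv2.resize(a[225:325,195:305],(390,350)),cv2.resize(a[160:220,330:420],(390,350))])
cv2.imwrite("pics/end.png",np.vstack([o,o2]))
for f in (a,): print(f[176:188,361:374].mean(2).round().astype(int))
E
```

```text
time_s: 39.08
ee_pos: [394.6, 422.7, 294.9]
ee_rot: [-0.1, -0.7, 0.7, 0.097]
ft_force: [0.4, 0.9, -0.0]
grip_width: 0.536
time_s: 39.25
ee_pos: [349.5, 434.8, 295.4]
ee_rot: [-0.095, -0.7, 0.701, 0.096]
ft_force: [-0.3, -1.1, 0.2]
grip_width: 0.53
t 39.25 p [349.5 434.8 295.4] x [-0.963  0.268  0.002] y [-0.002 -0.    -1.   ] z [-0.268 -0.963  0.001] q [7.680e-01 2.130e-01 1.363e+00 1.000e-03 1.567e+00 2.611e+00] F [-0.3 -1.1  0.2] M [0.02 0.04 0.01] g 49.8
[[97 93 91 93 92 95 92 93 93 94 94 92 94]
 [94 94 96 96 91 93 92 93 93 92 95 90 91]
 [93 92 90 93 93 91 92 90 92 92 91 92 89]
 [89 89 90 88 89 92 90 90 88 90 89 90 91]
 [91 89 88 87 89 90 88 89 89 86 90 90 89]
 [86 88 89 89 88 88 87 89 87 90 90 88 88]
 [85 85 88 87 84 92 87 86 83 86 87 85 85]
 [86 88 86 90 88 84 86 87 86 87 87 87 88]
 [82 82 86 86 86 86 85 84 84 83 86 85 83]
 [85 82 85 84 83 81 86 84 87 86 83 85 84]
 [82 83 81 85 84 82 84 84 86 81 81 85 84]
 [78 80 82 82 81 82 82 82 82 80 82 84 83]]
```

```bash
python3 -m crank '[[[-21,0,35.7,0,0,0,30],[-21,0,35.7,0,0,0,10],[-21,0,35.7,0,0,0,0],[-21,0,35.7,0,0,0,0],[-21,0,35.7,0,0,0,0],[-21,0,35.7,0,0,0,0],[-21,0,35.7,0,0,0,0],[-21,0,35.7,0,0,0,0]]]' 20 >/dev/null; python3 -m crank '[[[-21,0,35.7,0,0,0,0],[-21,0,35.7,0,0,0,0],[-21,0,35.7,0,0,0,0],[-21,0,35.7,0,0,0,0],[-21,0,35.7,0,0,0,0],[-21,0,35.7,0,0,0,0],[-21,0,35.7,0,0,0,0],[0,0,0,0,0,0,0]]]' 20; python3 - <<'E'
from h import *
rep()
a=snap("scene","pics/s31f.png")["frame"];b=snap("top","pics/t31f.png")["frame"]
def c(i,x,y,w): return cv2.resize(i[y-w:y+w,x-w:x+w],(380,280),interpolation=cv2.INTER_CUBIC)
cv2.imwrite("pics/cmp2.png",np.vstack([np.hstack([c(a,368,181,9),c(b,370,198,9)]),np.hstack([c(a,400,180,50),c(b,400,200,50)])]))
E
```

```text
time_s: 40.68
ee_pos: [514.7, -177.2, 294.6]
ee_rot: [-0.102, -0.697, 0.702, 0.1]
ft_force: [0.3, 1.0, 0.4]
grip_width: 0.004
t 40.68 p [ 514.7 -177.2  294.6] x [-0.959  0.282 -0.004] y [ 0.002 -0.007 -1.   ] z [-0.282 -0.959  0.007] q [-0.455  0.189  1.397 -0.006  1.552  1.401] F [0.3 1.  0.4] M [0.07 0.05 0.02] g 0.4
```

```bash
python3 -m crank '[[[0,35,0,0,0,0,0],[0,35,0,0,0,0,0],[0,34,0,0,0,0,0],[-8,0,0,0,0,0,0],[0,0,0,0,0,0,0],[0,0,0,0,0,0,0]]]' && python3 -m crank '[[[-2,0,0,0,0,0,0],[0,0,0,0,0,0,0],[-2,0,0,0,0,0,0],[0,0,0,0,0,0,0]]]'
```

```text
time_s: 41.28
ee_pos: [522.8, -170.6, 194.3]
ee_rot: [-0.1, -0.699, 0.701, 0.095]
ft_force: [0.4, 0.2, 1.2]
grip_width: 0.004
time_s: 41.62
ee_pos: [525.6, -171.7, 193.4]
ee_rot: [-0.099, -0.699, 0.701, 0.096]
ft_force: [-0.2, 0.6, 0.5]
grip_width: 0.004
```

```bash
for i in 1; do python3 -m crank '[[[-2,0,0,0,0,0,0],[0,0,0,0,0,0,0]]]'; done; python3 -m crank '[[[-2,0,0,0,0,0,0],[0,0,0,0,0,0,0]]]'
```

```text
time_s: 41.78
ee_pos: [526.9, -172.1, 192.5]
ee_rot: [-0.099, -0.7, 0.701, 0.097]
ft_force: [0.5, -0.5, -0.1]
grip_width: 0.008
time_s: 41.95
ee_pos: [528.7, -172.6, 192.1]
ee_rot: [-0.099, -0.7, 0.701, 0.097]
ft_force: [0.2, 0.7, 0.4]
grip_width: 0.005
```

```bash
python3 -m crank '[[[-2,0,0,0,0,0,0],[0,0,0,0,0,0,0]]]'
```

```text
time_s: 42.12
ee_pos: [530.6, -173.1, 192.0]
ee_rot: [-0.099, -0.7, 0.701, 0.097]
ft_force: [0.3, 0.6, -0.1]
grip_width: 0.004
```

```bash
python3 -m crank '[[[-2,0,0,0,0,0,0],[0,0,0,0,0,0,0]]]'
```

```text
time_s: 42.28
ee_pos: [532.2, -173.5, 192.0]
ee_rot: [-0.098, -0.7, 0.701, 0.097]
ft_force: [0.1, 0.1, 0.8]
grip_width: 0.003
```

```bash
python3 -m crank '[[[-2,0,0,0,0,0,0],[0,0,0,0,0,0,0]]]'
```

```text
time_s: 42.45
ee_pos: [532.8, -173.6, 191.8]
ee_rot: [-0.097, -0.7, 0.701, 0.098]
ft_force: [-3.9, 1.1, 1.6]
grip_width: 0.008
```

```bash
python3 -m crank '[[[-2,0,0,0,0,0,0],[0,0,0,0,0,0,0]]]'
```

```text
time_s: 42.62
ee_pos: [533.5, -173.6, 191.6]
ee_rot: [-0.096, -0.7, 0.701, 0.099]
ft_force: [-6.4, 2.6, 2.4]
grip_width: 0.004
```

```bash
python3 -m crank '[[[15,0,0,0,0,0,0],[15,0,0,0,0,0,0],[0,-35,0,0,0,0,0],[0,-35,0,0,0,0,0],[0,-35,0,0,0,0,0],[0,0,0,0,0,0,0],[0,0,0,0,0,0,0]]]' && python3 - <<'E'
import cv2,numpy as np
from bench import imaging
a=imaging.snapshot("scene")["frame"]; b=imaging.snapshot("top")["frame"]
cv2.imwrite("pics/final_s.png",a); cv2.imwrite("pics/final_t.png",b)
E
```

```text
time_s: 43.2
ee_pos: [508.9, -167.0, 299.5]
ee_rot: [-0.101, -0.699, 0.702, 0.094]
ft_force: [0.6, 1.1, -0.3]
grip_width: 0.007
```

View pics/final_s.png

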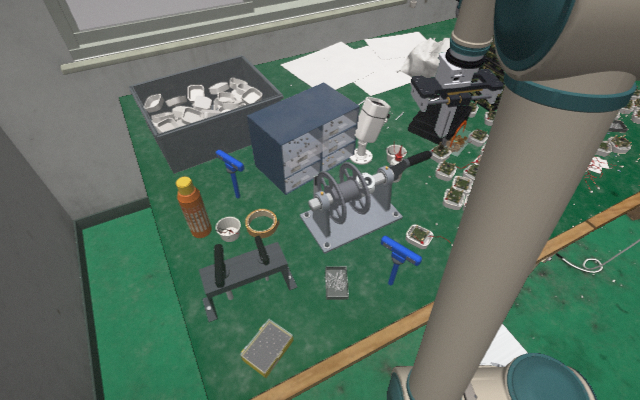

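View pics/final_t.png

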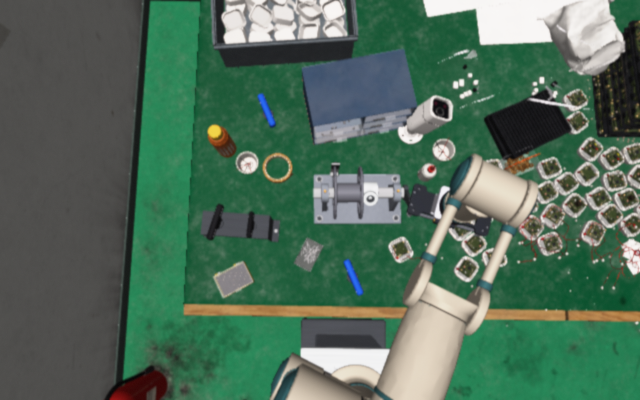

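Both keys hang upright in the rack (scene pixels about (219,265) and (262,250)). The crank still leans forward (scene about (415,160)), and the hand is clear of everything. The push test showed the shaft locked: about 6.4 N on the sleeve is 0.4 to 0.5 N m, well over the 0.13 N m drag, with almost no movement. I'm handing in.

```bash
python3 - <<'E'
from bench import ctrl
print(ctrl.job_done())
E
```

```text
the job is handed in; nothing more can be done
None
```

The job is handed in at about 43.3 s of the 64 s allowed; it reports no verdict. I turned the crank until the flat faced the setscrew, screwed the setscrew down with the large black key, and hung the key back in its own (left) hole.

**Last checks that passed:**
- **Alignment:** before tightening, the camera put the crank at 0.50–0.51 rad and the reel at 0.507 rad. The crank looks unchanged in every picture since.
- **Shaft locked:** pushing the crank sleeve with about 6.4 N (0.4–0.5 N m against 0.13 N m drag) moved it almost not at all, so the screw is tight.
- **Key:** it hangs upright in its own hole, about 3 mm from its first place by my estimate and turned half round from how it first hung.
- **Other things:** the small key and the bystanders have not moved, and the robot is clear of everything.

**Less certain:**
- **Screw value inferred:** the setscrew's value was not measured directly. The key skipped in the socket after tightening. I infer about 1.0–1.07 rad from where the key's hexagon fitted freely afterwards and from the screw having visibly sunk.
- **Low torque reading:** the measured turning torque never went above about 0.2–0.28 N m, just under the 0.3 N m expected for a tight screw. The lock test contradicts that low reading.

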